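# Fit the stub antenna and hold the handheld radio at a slant

### The arm

A 6-joint arm with a two-finger parallel gripper is mounted at the origin on the work surface. World frame = base frame: x ahead of the robot, y to its left, z up, the work surface at z = 0. Lengths are in m, angles in rad, forces in N, time in s.
With the tool pointing down it reaches from about 0.35 to 0.85 m from the base axis. Payload 8.1 kg.
Tool frame: the origin (TCP) lies midway between the tips of the shut fingers; the grasp point (between the pads) lies 19 mm behind it (robot.tcp_to_grasp is the distance from the TCP to the grasp point, in m); z points along the fingers, y is the direction in which the jaws open and shut (so a half turn about z gives the same grasp; the last joint's range is limited). The gripper opens to 93 mm and grips with 3 to 60 N. Pads are 15 mm wide; open, the fingers measure 128 mm over their backs; the gripper's body (75 mm by 188 mm) begins 65 mm behind the grasp point.
Start: joints at [-1.343, 0.13, 1.488, -0, 1.523, -0.085], TCP at [0.185, -0.571, 0.179] pointing down, gripper open.
Joint ranges: [-2.96, 2.96], [-0.89, 2.26], [0.02, 2.5], [-1.34, 4.48], [0, 2.73], [-2.66, 2.66]. Speed limits (rad/s): [2.39, 2.39, 2.79, 3.14, 3.14, 3.14].

### API

Orientations are given as a rotation vector (axis times angle).
In Python, from plant import robot gives the robot as it stands.
- The arm moves only by the tool send_rows, never from a script. Its argument "series" is a list of rows, each an object of numbers: "wx", "wy", "wz": the turn, a rotation vector about the world's x, y, z in rad; "dx", "dy", "dz": the shift along the world's x, y, z in cm; "fingers": the closure in counts, from 0 (fully open) to 255 (shut). In form: [{"wx": .., "wy": .., "wz": .., "dx": .., "dy": .., "dz": .., "fingers": ..}, ...]. A call has 1 to 20 rows; each row shifts and turns the pose as measured when the row begins; what a row does not reach is not made up. A row lasts 1/12 s, in which the tool goes at most 41.7 mm and 7.16 degrees, less where a joint would pass 70% of its speed; a pose out of reach is approached as far as the arm can. A call is refused whole if a number of a shift passes 4.17 or a number of a turn 0.125, either way. A call with a gripper value outside its range is refused whole. The fingers move at their own pace and stop on an object; "newtons" is the grip in N (left out, the last holds). Time passes only in rows, so rows that do not move let the fingers close. It gives the time, the measured TCP pose, the force and the opening at its end, in the units of the state.
- robot.read_state(): the state, without advancing time (a new reading comes with each control period).
- robot.read_camera(name): name is "side" or "top"; returns the picture (480x640x3 uint8, red, green, blue); there is no depth.
- robot.camera_info(name): a dict with "intrinsics" (3x3 intrinsics, pixels), "k1" (the pictures are not rectified: a ray, as slopes to the right and down, at radius r is drawn at 1 + k1 r^2 times it, then the intrinsics apply), "extrinsics" (4x4, takes a point from world to camera coordinates). Camera axes: x right, y up, looking along -z (the intrinsics and any distortion apply to the point x, -y, -z); pixel columns grow to the right and rows downward; lengths in m; the calibration is good to about 2 mm. A picture is of the moment at which its call begins. camera_info takes no time and is no camera call.
- robot.close_job(): hands the job in, once; it reports no verdict.
The state is a dict: "t": time; "q": joint angles; "dq": joint speeds; "joint_torque": joint torques, N m; "tool_pos": TCP position; "orientation": TCP orientation; "force": force on the tool from outside, world axes, zero at the start; "wrist_torque": the same for the moment, N m; "opening": finger opening in m.
Only numpy, scipy, OpenCV 4.12 (cv2) and the standard library are available. Lean on these libraries where they do the work, as an engineer would, in place of code of your own. Each camera call takes 0.05 s, during which the arm holds its last target.

### The job

Take the short stub antenna out of the wooden block and push it fully home on the spigot on top of the handheld radio while the radio stands in its charger. Then draw the radio out of the charger and turn it so that its antenna points up at a slant of about 45 degrees, half-way between upright and level, with the antenna still fully home. Finish while gripping the radio by its body at that slant, with its middle raised about 25 cm above the desk; do not put it down or let go, and leave the other things on the desk where they are.

Things in the scene. Friction and masses are not known exactly. Their poses are not given: they have to be found in the camera images.
- antenna_mid (a point): Centre, half-way up, of the loose stub antenna: a plain black rubber cylinder 18 mm in diameter and 50 mm long, about 30 g, top edge rounded. It starts upright in the wooden block with its upper 40 mm standing free. Its z axis runs along the antenna towards the closed top. Its underside has a round bore of 12 mm diameter, 22 mm deep (wall 3 mm).
- antenna_foot (a point): Centre of the open lower end of the antenna (25 mm below antenna_mid along its axis); z axis along the antenna towards its top. It coincides with spigot_foot when the antenna is fully home.
- spigot_foot (a point): Foot of the brass spigot on the radio's flat top, 55 mm above radio_mid. The spigot is 10.6 mm in diameter and 20 mm long with a 2.5 mm chamfer at its tip, and points along the radio's z axis; it lies 18 mm from the middle of the top along the radio's +x, the side away from the robot. Axes as the radio's.
- radio_mid (a point): Centre, half-way up, of the loose handheld radio: an upright black box 58 mm wide (its x), 34 mm thick (its y) and 110 mm tall (its z), about 0.23 kg. x points along its width towards the spigot side, which starts away from the robot within about 30 degrees; the screen and keys are on its -y face. On the top, 16 mm towards -x, is a fixed round knob 14 mm in diameter and 11 mm high. The two broad faces (34 mm apart) are flat and free to grip from the charger's top upward.
- radio: The same radio; origin at the centre of its underside, 55 mm below radio_mid, same axes. It stands 12 mm above the desk in the charger, its lower 28 mm in the pocket.
- antenna: The same antenna; origin at antenna_foot, same axes.
- charger: Grey desk charger fixed to the desk, 90 mm (its x) by 70 mm (its y), 40 mm high; origin at the centre of its underside, axes parallel to the radio's at the start. Its open-topped pocket is 61 x 37 mm and 28 mm deep (floor 12 mm above the desk); the radio lifts straight out. There is no latch.
- holder: Wooden block fixed to the desk, 60 mm (its x) by 100 mm (its y), 40 mm high; origin at the centre of its underside. The antenna stands in its round socket, 20 mm wide and 10 mm deep, 22 mm from the origin along +y; a smaller hole at 28 mm along -y is empty. Block and charger may change sides (left or right).
- tumbler: Bystander: steel tumbler, 74 mm in diameter, 170 mm high, origin at the centre of its underside. Leave it alone.
- jar: Bystander: jar with a white cap, 80 mm in diameter, 120 mm high, origin at the centre of its underside. Leave it alone.
- phone: Bystander: phone lying flat, 150 x 72 x 10 mm, origin at the centre of its underside. Leave it alone.
- screwdriver: Bystander: screwdriver lying on the desk along its x. Leave it alone.

How it is judged:
On the way, in this order (a step that is already met when the one before it is completed fails the run):
1. the antenna is fully home on the spigot while the radio stands in its charger (distance between antenna_foot and spigot_foot below 0.005 m and angle between the z axis of antenna_foot and the z axis of spigot_foot, either way round below 0.2 rad and z of radio in the frame of charger below 0.02 m and contact force between the fingers and antenna below 0.1 N), for 0.2 s.
2. the radio is drawn out clear above the charger (z of radio in the frame of charger above 0.05 m and contact force between radio and charger below 0.05 N and contact force between the fingers and radio above 1 N), for 0.1 s.
At the end, for the whole second after the job is handed in: The gripper alone holds the radio by its body, still, its middle at least 190 mm above the desk, its long axis 31 to 59 degrees from vertical, antenna end up; the antenna is not gripped and still home: foot within 5 mm of the spigot's foot, aligned within 0.2 rad (height (world z) of radio_mid above 0.19 m and angle between radio_mid's own z axis and vertical between 0.535 and 1.035 rad and distance between antenna_foot and spigot_foot below 0.005 m and angle between the z axis of antenna_foot and the z axis of spigot_foot, either way round below 0.2 rad and contact force between the fingers and radio above 1 N and contact force between the fingers and antenna below 0.1 N and contact force between radio and charger below 0.05 N and contact force between radio and holder below 0.05 N and contact force between radio and tumbler below 0.05 N and contact force between radio and jar below 0.05 N and linear speed of radio below 0.03 m/s); the arm keeps its last pose, push and grip.
It fails at once if a bystander is moved by more than 30 mm (distance of any of tumbler, jar, phone, screwdriver from where it was at the start of the episode above 0.03 m).
It also fails if it takes over 58 s, if anything falls off the work surface, if the arm or the gripper's body presses on something with over 40 N, if the wrist force passes 120 N, or if a joint passes its speed limit or range.

## Working session

There is one attempt and no reset: what is moved stays moved. The work goes in short steps, Python scripts to look and compute and a tool call to move; the robot and the scene stay as the last step left them, time stands still between calls to the robot, and variables do not carry over. Pictures are saved under pics/ and viewed, and the job is handed in when it is done.

Besides the shell and the picture viewer there is one more tool, called as a command line: name --argument value ..., lists and objects as JSON in quotes. send_rows: Moves the arm, as the interface text tells. Its arguments: {"type":"object","properties":{"series":{"type":"array","items":{"type":"object","properties":{"wx":{"type":"number"},"wy":{"type":"number"},"wz":{"type":"number"},"dx":{"type":"number"},"dy":{"type":"number"},"dz":{"type":"number"},"fingers":{"type":"number"}}}},"newtons":{"type":"number"}},"required":["series"]}

```bash
mkdir -p pics; ls; python3 - <<'E'
from plant import robot
import cv2
print(robot.read_state())
for n in ("side","top"):
    print(n,robot.camera_info(n))
    cv2.imwrite(f"pics/{n}0.png",robot.read_camera(n)[:,:,::-1])
E
```

```text
pics
{'t': 0.0, 'q': array([-1.34337335e+00,  1.31155510e-01,  1.48927475e+00, -1.86998795e-05,
        1.52300490e+00, -8.53885785e-02]), 'dq': array([ 0.00261683, -0.00091067, -0.00093355,  0.00055501, -0.00248785,
       -0.00104398]), 'joint_torque': array([-1.76770202e-03, -5.59852374e+01, -4.91757882e+01,  7.67697953e-02,
        3.53360258e-02, -1.64443145e-04]), 'tool_pos': array([ 0.18451521, -0.57024537,  0.17769339]), 'orientation': array([-3.10143055e+00, -4.89077669e-01,  2.34493537e-04]), 'force': array([ 0.02578194, -0.38225844, -0.70153466]), 'wrist_torque': array([-0.0155169 ,  0.00739727,  0.10327522]), 'opening': 0.09306420404200227}
side {'intrinsics': array([[578.16031909,   0.        , 319.57873044],
       [  0.        , 578.16031909, 239.67750143],
       [  0.        ,   0.        ,   1.        ]]), 'k1': -0.18279827516982067, 'extrinsics': array([[ 0.94753801, -0.319248  , -0.01588803, -0.56918409],
       [ 0.22554702,  0.63255588,  0.74094642, -0.17317151],
       [-0.2264956 , -0.70565839,  0.67137618, -1.53585834],
       [ 0.        ,  0.        ,  0.        ,  1.        ]])}
top {'intrinsics': array([[565.861676  ,   0.        , 320.49489537],
       [  0.        , 565.861676  , 236.52993253],
       [  0.        ,   0.        ,   1.        ]]), 'k1': -0.032787360806632034, 'extrinsics': array([[ 0.0259313 , -0.99963937, -0.00697876, -0.02247086],
       [ 0.99407418,  0.02504847,  0.10577851, -0.60931588],
       [-0.10556555, -0.00968038,  0.99436523, -1.34559291],
       [ 0.        ,  0.        ,  0.        ,  1.        ]])}
```

View pics/side0.png

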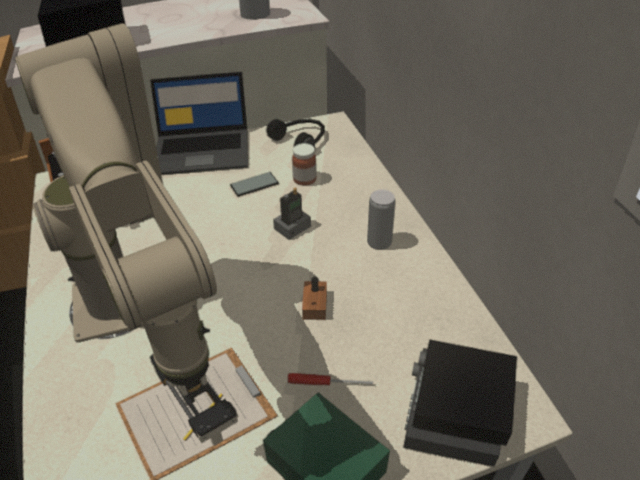

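View pics/top0.png

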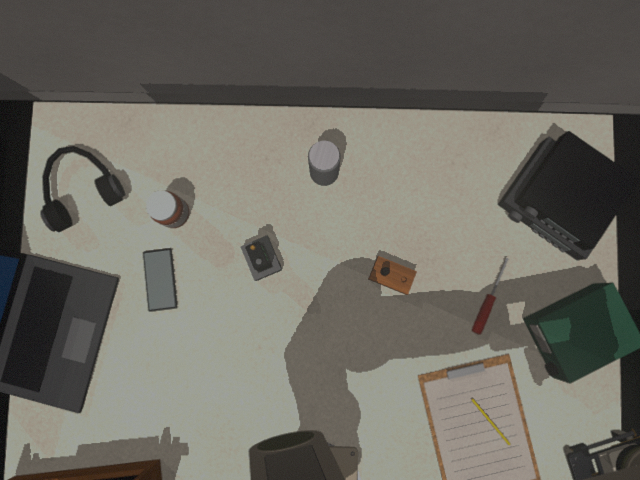

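```bash
cat > h.py <<'E'
from plant import robot
import cv2, numpy as np
from scipy.spatial.transform import Rotation as R
from scipy.optimize import least_squares
def proj(n,P):
    c=robot.camera_info(n);E=c["extrinsics"];K=c["intrinsics"]
    p=np.atleast_2d(P)@E[:3,:3].T+E[:3,3]
    s=np.c_[p[:,0]/-p[:,2],-p[:,1]/-p[:,2]]
    s=s*(1+c["k1"]*(s**2).sum(1,keepdims=True))
    return s@K[:2,:2].T+K[:2,2]
def tri(a,b):  # side px, top px
    f=lambda x:np.r_[proj("side",x)[0]-a,proj("top",x)[0]-b]
    r=least_squares(f,[0.6,0,0.1]);return r.x,r.fun
def onz(n,px,z):
    r=least_squares(lambda x:proj(n,[x[0],x[1],z])[0]-px,[0.6,0]);return r.x
def crop(src,out,x0,y0,w,h,s):
    im=cv2.imread(src)[y0:y0+h,x0:x0+w]
    cv2.imwrite(out,cv2.resize(im,None,fx=s,fy=s,interpolation=cv2.INTER_CUBIC))
def snap(tag):
    for n in ("side","top"): cv2.imwrite(f"pics/{n}{tag}.png",robot.read_camera(n)[:,:,::-1])
E
python3 - <<'E'
from h import *
crop("pics/side0.png","pics/s0a.png",265,180,60,60,10)
crop("pics/side0.png","pics/s0b.png",290,265,50,60,10)
crop("pics/top0.png","pics/t0a.png",230,220,60,65,9)
crop("pics/top0.png","pics/t0b.png",360,240,65,60,9)
E
```

```text
(no output)
```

View pics/s0a.png

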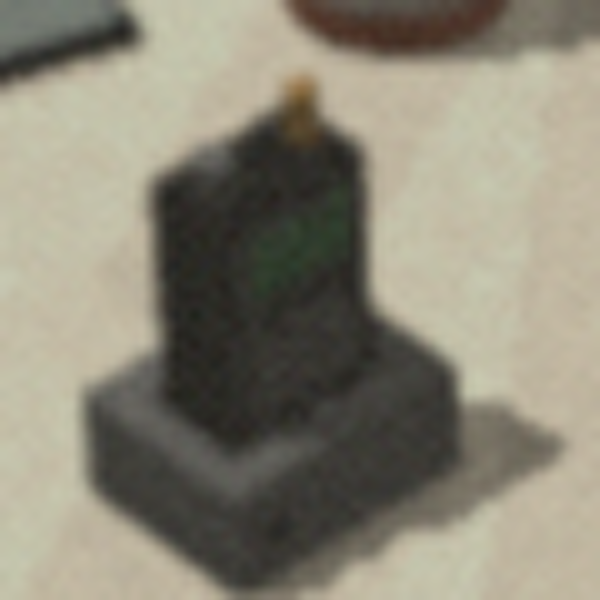

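View pics/s0b.png

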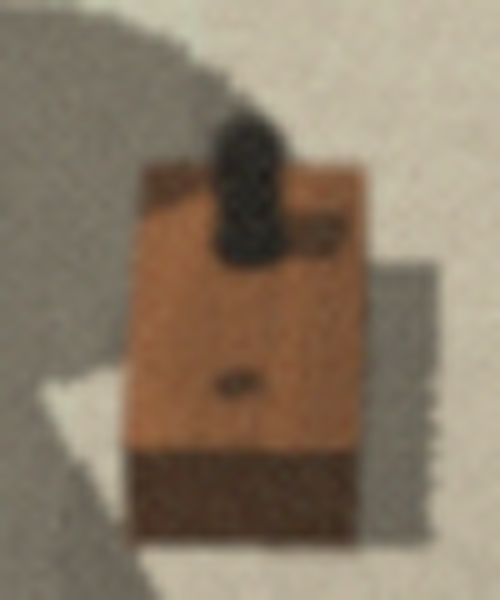

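View pics/t0a.png

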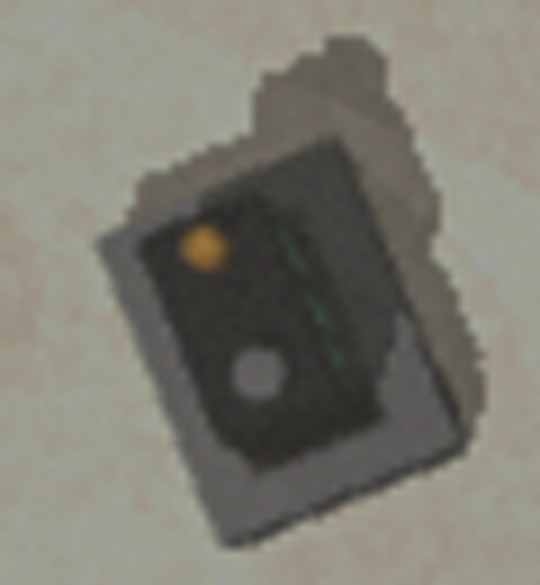

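View pics/t0b.png

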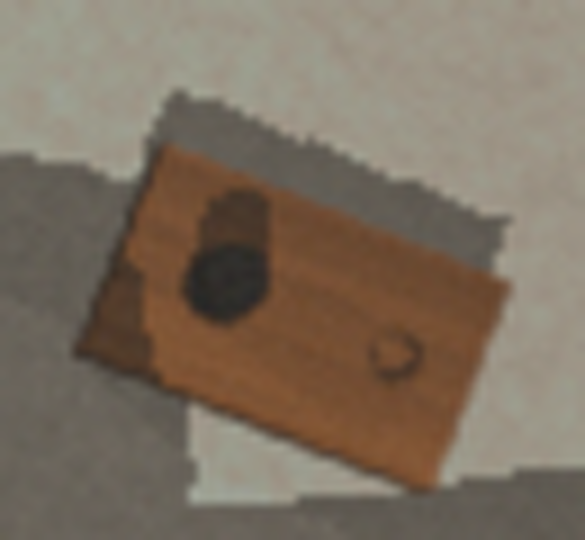

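```bash
cat > fit.py <<'E'
from h import *
def px(l,x0,y0,s): return (np.array(l,float)+.5)/s-.5+[x0,y0]
sA=lambda l:px(l,265,180,10); sB=lambda l:px(l,290,265,10); tA=lambda l:px(l,230,220,9); tB=lambda l:px(l,360,240,9)
print("spigot tip",tri(sA([[300,80]])[0],tA([[205,245]])[0]))
print("antenna top",tri(sB([[250,128]])[0],tB([[234,278]])[0]))
print("chg corners",tri(sA([[90,395]])[0],tA([[230,545]])[0]),tri(sA([[460,380]])[0],tA([[335,138]])[0]),tri(sA([[237,480]])[0],tA([[465,445]])[0]))
print("holder c", [tri(sB([a])[0],tB([b])[0])[0].round(4) for a,b in (((143,165),(78+0,353)),((143,165),(165,145)),((368,165),(165,145)),((357,450),(510,287)),((128,448),(435,490)))])
def T(p,L): 
    c,s=np.cos(p[2]),np.sin(p[2]); L=np.array(L,float)
    return np.c_[p[0]+c*L[:,0]-s*L[:,1],p[1]+s*L[:,0]+c*L[:,1],L[:,2]]
def fit(S,Sm,Tm,x0,nm):
    pass
# charger local: x away; y left. top img: x up, y left
Ct=tA([[103,243],[335,138],[465,445],[230,545],[205,245]]); Lt=[[.045,.035,.04],[.045,-.035,.04],[-.045,-.035,.04],[-.045,.035,.04],[.018,0,.142]]
Cs=sA([[90,395],[237,480],[460,380],[95,485],[240,585],[460,465],[300,80]]); Ls=[[-.045,.035,.04],[-.045,-.035,.04],[.045,-.035,.04],[-.045,.035,0],[-.045,-.035,0],[.045,-.035,0],[.018,0,.142]]
f=lambda p:np.r_[(proj("top",T(p,Lt))-Ct).ravel(),(proj("side",T(p,Ls))-Cs).ravel()]
r=least_squares(f,[.65,.15,.3]);print("charger",r.x,"\n",r.fun.reshape(-1,2).round(1))
pc=r.x
print("spigot xy",T(pc,[[.018,0,.142]]))
Ht=tB([[165,145],[510,287],[435,490],[78,353],[395,355]]);Lt2=[[.03,.05,.04],[.03,-.05,.04],[-.03,-.05,.04],[-.03,.05,.04],[0,-.028,.04]]
Hs=sB([[143,165],[368,165],[357,450],[128,448],[132,545],[355,545]]);Ls2=[[-.03,.05,.04],[.03,.05,.04],[.03,-.05,.04],[-.03,-.05,.04],[-.03,-.05,0],[.03,-.05,0]]
f=lambda p:np.r_[(proj("top",T(p,Lt2))-Ht).ravel(),(proj("side",T(p,Ls2))-Hs).ravel()]
r=least_squares(f,[.65,-.15,-.3]);print("holder",r.x,"\n",r.fun.reshape(-1,2).round(1))
print("antenna xy",T(r.x,[[0,.022,.08]]))
print("pred ant top px",proj("side",T(r.x,[[0,.022,.08]])),proj("top",T(r.x,[[0,.022,.08]])),sB([[250,128]]),tB([[234,278]]))
E
python3 fit.py
```

```text
spigot tip (array([0.57261346, 0.14395923, 0.14009364]), array([-0.77021403,  0.09751531,  0.14312305, -0.58265051]))
antenna top (array([ 0.53103243, -0.16188963,  0.07873623]), array([-1.01528916,  0.1401583 ,  0.22383637, -0.90168393]))
chg corners (array([0.50183462, 0.14729164, 0.03808299]), array([-1.18363073,  0.11148837,  0.21840649, -0.92808802])) (array([0.61196057, 0.12395336, 0.03114603]), array([-0.72965321,  0.10447081,  0.14507431, -0.5791372 ])) (array([0.52987571, 0.08448326, 0.04745351]), array([-1.21514848,  0.13653571,  0.23480152, -0.97560118]))
holder c [array([ 0.5121, -0.125 ,  0.0353]), array([ 0.5415, -0.1404,  0.0466]), array([ 0.5681, -0.1472,  0.0375]), array([ 0.5327, -0.2403,  0.0371]), array([ 0.4781, -0.2207,  0.0375])]
charger [0.55650362 0.13532067 0.43499071] 
 [[-0.5 -1.2]
 [ 0.4 -1. ]
 [ 0.4 -1.1]
 [-0.2 -0.6]
 [ 0.5 -0.7]
 [-1.6 -0.5]
 [-0.9  2. ]
 [-0.6 -1.9]
 [-1.2  0.6]
 [-0.5  1.6]
 [-0.3 -0.3]
 [-0.6 -0.2]]
spigot xy [[0.57282735 0.14290591 0.142     ]]
holder [ 0.52263072 -0.18384737 -0.3490046 ] 
 [[ 0.3 -0.8]
 [ 0.8 -1.4]
 [ 0.3 -0.7]
 [ 1.  -0.7]
 [ 0.6 -0.7]
 [-1.1 -0.7]
 [-1.  -0.5]
 [-0.6 -0.5]
 [-1.4 -0.5]
 [-1.2 -0. ]
 [-0.2  0.2]]
antenna xy [[ 0.5301539  -0.16317367  0.08      ]]
pred ant top px [[313.35486076 277.56840768]] [[386.38225849 269.90702819]] [[314.55 277.35]] [[385.55555556 270.44444444]]
```

```bash
python3 - <<'E'
from h import *
s=robot.read_state();M=R.from_rotvec(s["orientation"]).as_matrix();print(M.round(3))
yaw=np.arctan2(M[1,1],M[0,1]);print("jaw yaw",yaw,"want",.435+np.pi/2, (.435+np.pi/2-yaw+np.pi/2)%np.pi-np.pi/2)
print(robot.tcp_to_grasp)
E
```

```text
[[ 0.951  0.308 -0.   ]
 [ 0.308 -0.951  0.002]
 [ 0.    -0.002 -1.   ]]
jaw yaw -1.257999754918859 want 2.0057963267948966 0.12220342812396279
0.0188
```

send_rows --series '[{"dx": 2,"dy": 2.4,"wz": 0.02,"fingers": 0},{"dx": 2,"dy": 2.4,"wz": 0.02},{"dx": 2,"dy": 2.4,"wz": 0.02},{"dx": 2,"dy": 2.4,"wz": 0.02},{"dx": 2,"dy": 2.4,"wz": 0.02},{"dx": 2,"dy": 2.4,"wz": 0.02},{"dx": 2,"dy": 2.4},{"dx": 2,"dy": 2.4},{"dx": 2,"dy": 2.4},{"dx": 2,"dy": 2.4},{"dx": 2,"dy": 2.4},{"dx": 2,"dy": 2.4},{"dx": 2,"dy": 2.4},{"dx": 2,"dy": 2.4},{"dx": 2,"dy": 2.4},{"dx": 2,"dy": 2.4},{}]' --newtons 20

```text
schema error: expected keys wx, wy, wz, dx, dy, dz, fingers
```

```bash
cat >> h.py <<'E'
def st():
    s=robot.read_state();M=R.from_rotvec(s["orientation"]).as_matrix()
    print("t",round(s["t"],2),"pos",s["tool_pos"].round(4),"zax",M[:,2].round(3),"jawyaw",round(np.arctan2(M[1,1],M[0,1]),3),"F",s["force"].round(1),"op",round(s["opening"],4),"q",s["q"].round(2))
    return s,M
E
python3 -c "
from h import *
st()"
```

```text
t 0.1 pos [ 0.1845 -0.5703  0.1778] zax [-0.     0.002 -1.   ] jawyaw -1.258 F [-0.3  0.1 -0.5] op 0.0928 q [-1.34  0.13  1.49 -0.    1.52 -0.09]
```

All keys are required.

send_rows --series '[{"dx": 2,"dy": 2.4,"dz": 0,"wx": 0,"wy": 0,"wz": 0.02,"fingers": 0},{"dx": 2,"dy": 2.4,"dz": 0,"wx": 0,"wy": 0,"wz": 0.02,"fingers": 0},{"dx": 2,"dy": 2.4,"dz": 0,"wx": 0,"wy": 0,"wz": 0.02,"fingers": 0},{"dx": 2,"dy": 2.4,"dz": 0,"wx": 0,"wy": 0,"wz": 0.02,"fingers": 0},{"dx": 2,"dy": 2.4,"dz": 0,"wx": 0,"wy": 0,"wz": 0.02,"fingers": 0},{"dx": 2,"dy": 2.4,"dz": 0,"wx": 0,"wy": 0,"wz": 0.02,"fingers": 0},{"dx": 2,"dy": 2.4,"dz": 0,"wx": 0,"wy": 0,"wz": 0,"fingers": 0},{"dx": 2,"dy": 2.4,"dz": 0,"wx": 0,"wy": 0,"wz": 0,"fingers": 0},{"dx": 2,"dy": 2.4,"dz": 0,"wx": 0,"wy": 0,"wz": 0,"fingers": 0},{"dx": 2,"dy": 2.4,"dz": 0,"wx": 0,"wy": 0,"wz": 0,"fingers": 0},{"dx": 2,"dy": 2.4,"dz": 0,"wx": 0,"wy": 0,"wz": 0,"fingers": 0},{"dx": 2,"dy": 2.4,"dz": 0,"wx": 0,"wy": 0,"wz": 0,"fingers": 0},{"dx": 2,"dy": 2.4,"dz": 0,"wx": 0,"wy": 0,"wz": 0,"fingers": 0},{"dx": 2,"dy": 2.4,"dz": 0,"wx": 0,"wy": 0,"wz": 0,"fingers": 0},{"dx": 2,"dy": 2.4,"dz": 0,"wx": 0,"wy": 0,"wz": 0,"fingers": 0},{"dx": 0,"dy": 0,"dz": 0,"wx": 0,"wy": 0,"wz": 0,"fingers": 0}]' --newtons 20

```text
t: 1.43
tool_pos: [0.4891, -0.188, 0.1693]
orientation: [-3.056, -0.67, 0.009]
force: [-0.0, -0.7, 0.1]
opening: 0.0931
```

```bash
python3 -c "
from h import *
st()"
```

```text
t 1.43 pos [ 0.4891 -0.188   0.1693] zax [-0.008  0.012 -1.   ] jawyaw -1.139 F [-0.  -0.7  0.1] op 0.0931 q [-0.47 -0.06  1.7   0.01  1.51  0.67]
```

send_rows --series '[{"dx": 2.1,"dy": 1.3,"dz": -1,"wx": -0.012,"wy": -0.008,"wz": 0,"fingers": 0},{"dx": 2.1,"dy": 1.3,"dz": -1,"wx": 0,"wy": 0,"wz": 0,"fingers": 0},{"dx": 0,"dy": 0,"dz": -1,"wx": 0,"wy": 0,"wz": 0,"fingers": 0},{"dx": 0,"dy": 0,"dz": -1,"wx": 0,"wy": 0,"wz": 0,"fingers": 0},{"dx": 0,"dy": 0,"dz": 0,"wx": 0,"wy": 0,"wz": 0,"fingers": 0}]'

```text
t: 1.85
tool_pos: [0.5317, -0.1598, 0.1261]
orientation: [3.067, 0.68, -0.004]
force: [-0.9, 0.0, -0.8]
opening: 0.0931
```

```bash
python3 -c "
from h import *
st();snap('1')
crop('pics/side1.png','pics/s1.png',270,220,90,110,7)
crop('pics/top1.png','pics/t1.png',335,220,110,90,7)
"
```

```text
t 1.85 pos [ 0.5317 -0.1598  0.1261] zax [-0.002 -0.001 -1.   ] jawyaw -1.134 F [-0.9  0.  -0.8] op 0.0931 q [-0.38  0.04  1.68 -0.    1.42  0.75]
```

View pics/s1.png

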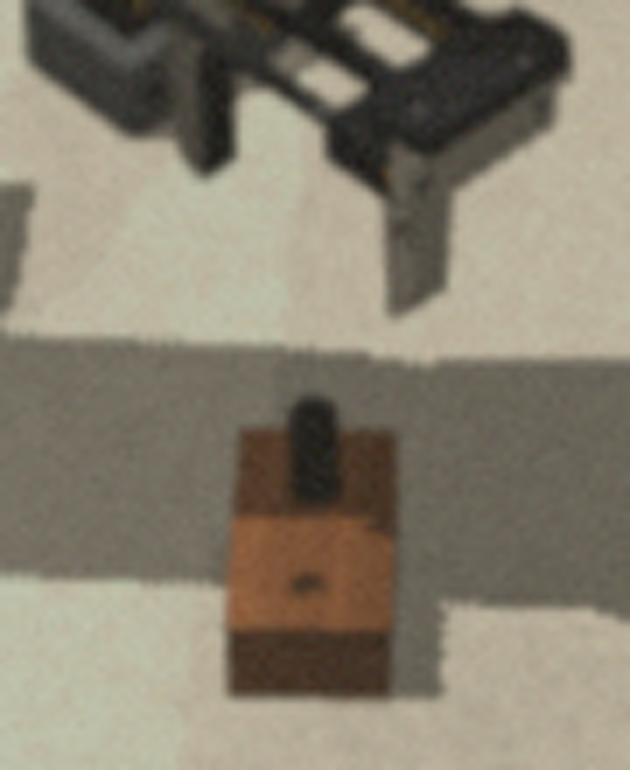

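View pics/t1.png

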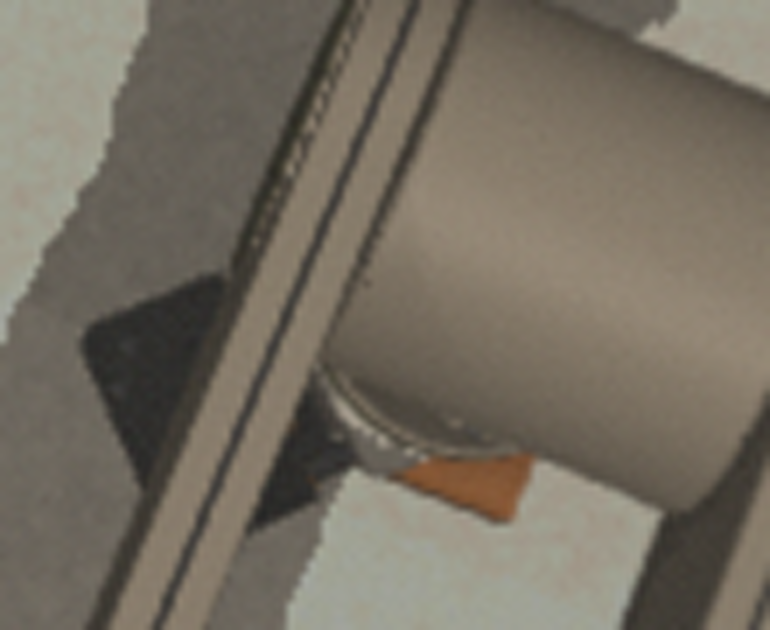

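```bash
python3 -c "
from h import *
s,M=st();p=s['tool_pos']
for n,o in (('side',(270,220)),('top',(335,220))):
  for a in (-.0465,.0465):
    for b in (-.0075,.0075): print(n,a,b,((proj(n,p+M[:,1]*a+M[:,0]*b)[0]-o+.5)*7-.5).round())
"
```

```text
t 1.95 pos [ 0.5323 -0.1607  0.1282] zax [-0.    -0.002 -1.   ] jawyaw -1.135 F [ 0.4 -0.7 -0. ] op 0.0928 q [-0.38  0.04  1.68 -0.    1.42  0.75]
side -0.0465 -0.0075 [205. 253.]
side -0.0465 0.0075 [235. 234.]
side 0.0465 -0.0075 [381. 383.]
side 0.0465 0.0075 [412. 362.]
top -0.0465 -0.0075 [249. 418.]
top -0.0465 0.0075 [230. 375.]
top 0.0465 -0.0075 [513. 302.]
top 0.0465 0.0075 [493. 259.]
```

send_rows --series '[{"dx": -0.15,"dy": -0.2,"dz": 0,"wx": 0,"wy": 0,"wz": 0,"fingers": 120},{"dx": 0,"dy": 0,"dz": 0,"wx": 0,"wy": 0,"wz": 0,"fingers": 120},{"dx": 0,"dy": 0,"dz": -1.5,"wx": 0,"wy": 0,"wz": 0,"fingers": 120},{"dx": 0,"dy": 0,"dz": -1.5,"wx": 0,"wy": 0,"wz": 0,"fingers": 120},{"dx": 0,"dy": 0,"dz": -1,"wx": 0,"wy": 0,"wz": 0,"fingers": 120},{"dx": 0,"dy": 0,"dz": 0,"wx": 0,"wy": 0,"wz": 0,"fingers": 120}]'

```text
t: 2.45
tool_pos: [0.5312, -0.1683, 0.0926]
orientation: [3.062, 0.668, 0.009]
force: [-0.1, 0.1, -0.2]
opening: 0.0579
```

```bash
python3 -c "
from h import *
st();snap('2')
crop('pics/side2.png','pics/s2.png',280,240,80,80,9)
"
```

```text
t 2.45 pos [ 0.5312 -0.1683  0.0926] zax [ 0.007 -0.006 -1.   ] jawyaw -1.141 F [-0.1  0.1 -0.2] op 0.0579 q [-0.4   0.06  1.72 -0.    1.35  0.74]
```

View pics/s2.png

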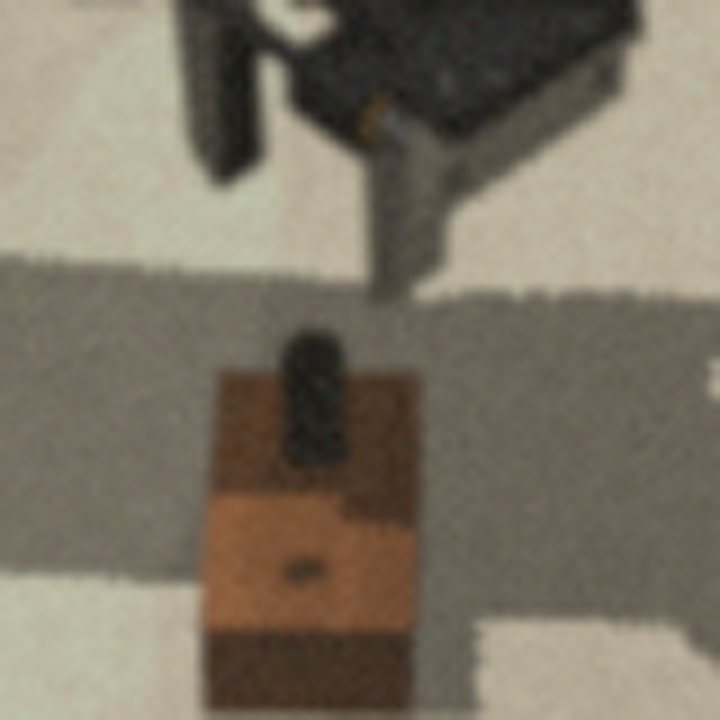

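send_rows --series '[{"dx": -0.05,"dy": 0.6,"dz": 0,"wx": 0.006,"wy": 0.007,"wz": 0.005,"fingers": 135},{"dx": 0,"dy": 0,"dz": 0,"wx": 0,"wy": 0,"wz": 0,"fingers": 135},{"dx": 0,"dy": 0,"dz": 0,"wx": 0,"wy": 0,"wz": 0,"fingers": 135}]'

```text
t: 2.8
tool_pos: [0.533, -0.1627, 0.0973]
orientation: [3.065, 0.677, 0.007]
force: [0.1, 0.3, 0.5]
opening: 0.0435
```

```bash
python3 -c "
from h import *
st()
"
```

```text
t 2.8 pos [ 0.533  -0.1627  0.0973] zax [ 0.005 -0.001 -1.   ] jawyaw -1.136 F [0.1 0.3 0.5] op 0.0435 q [-0.39  0.06  1.71  0.    1.36  0.75]
```

send_rows --series '[{"dx": 0,"dy": 0,"dz": 0,"wx": 0,"wy": 0,"wz": 0,"fingers": 135}]'

```text
t: 2.88
tool_pos: [0.5335, -0.1627, 0.098]
orientation: [3.065, 0.678, 0.008]
force: [-0.2, 0.3, 0.2]
opening: 0.0439
```

send_rows --series '[{"dx": 0,"dy": 0,"dz": 0,"wx": 0,"wy": 0,"wz": 0,"fingers": 135}]'

```text
t: 2.97
tool_pos: [0.5339, -0.1627, 0.0985]
orientation: [3.064, 0.678, 0.009]
force: [0.2, -0.3, -0.5]
opening: 0.0437
```

send_rows --series '[{"dx": -0.2,"dy": 0,"dz": -1,"wx": 0,"wy": 0,"wz": 0,"fingers": 135}]'

```text
t: 3.05
tool_pos: [0.5338, -0.1634, 0.0908]
orientation: [3.062, 0.678, 0.015]
force: [-0.3, -0.5, 0.5]
opening: 0.0435
```

send_rows --series '[{"dx": 0,"dy": 0,"dz": -1,"wx": 0,"wy": 0,"wz": 0,"fingers": 135}]'

```text
t: 3.13
tool_pos: [0.534, -0.1634, 0.0804]
orientation: [3.061, 0.678, 0.016]
force: [-0.4, 0.6, -0.6]
opening: 0.0439
```

send_rows --series '[{"dx": 0,"dy": 0,"dz": 0,"wx": 0,"wy": 0,"wz": 0,"fingers": 135}]'

```text
t: 3.22
tool_pos: [0.5325, -0.1629, 0.0778]
orientation: [3.063, 0.678, 0.012]
force: [0.1, -0.7, 0.0]
opening: 0.0438
```

send_rows --series '[{"dx": 0,"dy": 0,"dz": 0,"wx": 0,"wy": 0,"wz": 0,"fingers": 135}]'

```text
t: 3.3
tool_pos: [0.5319, -0.1627, 0.0767]
orientation: [3.063, 0.678, 0.01]
force: [0.4, -0.3, 0.2]
opening: 0.0435
```

send_rows --series '[{"dx": -0.1,"dy": 0,"dz": -1,"wx": 0,"wy": 0,"wz": 0,"fingers": 135},{"dx": 0,"dy": 0,"dz": -1,"wx": 0,"wy": 0,"wz": 0,"fingers": 135},{"dx": 0,"dy": 0,"dz": -0.4,"wx": 0,"wy": 0,"wz": 0,"fingers": 135},{"dx": 0,"dy": 0,"dz": 0,"wx": 0,"wy": 0,"wz": 0,"fingers": 135},{"dx": 0,"dy": 0,"dz": 0,"wx": 0,"wy": 0,"wz": 0,"fingers": 135}]'

```text
t: 3.72
tool_pos: [0.5293, -0.1622, 0.0483]
orientation: [3.065, 0.678, 0.007]
force: [0.0, 1.1, 0.5]
opening: 0.0439
```

```bash
python3 -c "
from h import *
st();snap('3')
crop('pics/side3.png','pics/s3.png',280,240,80,80,9)
"
```

```text
t 3.72 pos [ 0.5293 -0.1622  0.0483] zax [ 0.005 -0.001 -1.   ] jawyaw -1.135 F [0.  1.1 0.5] op 0.0439 q [-0.39  0.1   1.76  0.    1.27  0.74]
```

View pics/s3.png

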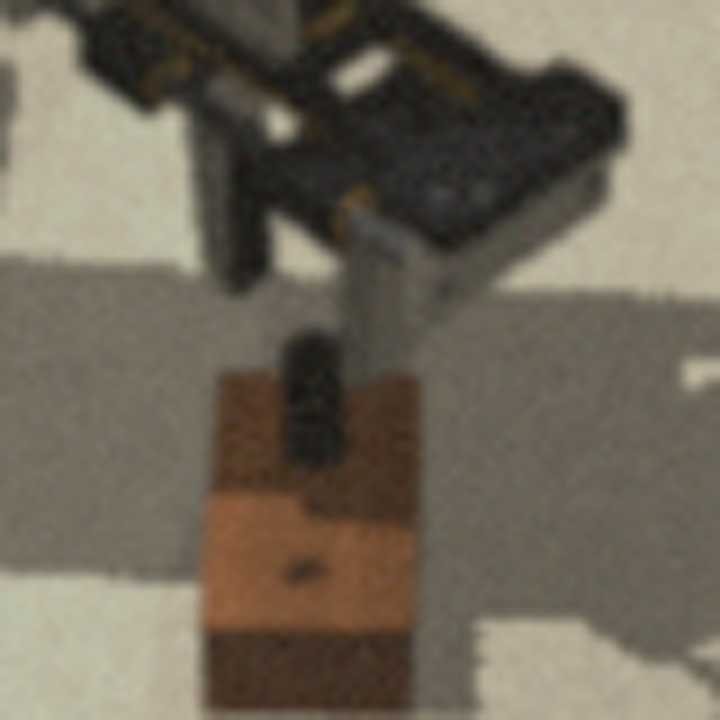

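```bash
python3 -c "
from h import *
s,M=st();p=s['tool_pos']
for dz in (0,.01):
  for a in (-.022,.022):
    for b in (-.0075,.0075): print(dz,a,b,((proj('side',p+[0,0,dz]+M[:,1]*a+M[:,0]*b)[0]-[280,240]+.5)*9-.5).round())
for z in (.04,.055,.08): print(((proj('side',[.5306,-.1622,z])[0]-[280,240]+.5)*9-.5).round(), ((proj('side',[*p[:2],z])[0]-[280,240]+.5)*9-.5).round())
"
```

```text
t 3.82 pos [ 0.5296 -0.1623  0.0488] zax [ 0.005 -0.001 -1.   ] jawyaw -1.135 F [ 0.5 -0.2  0.1] op 0.0438 q [-0.39  0.1   1.76  0.    1.27  0.74]
0 -0.022 -0.0075 [234. 389.]
0 -0.022 0.0075 [271. 363.]
0 0.022 -0.0075 [337. 468.]
0 0.022 0.0075 [375. 442.]
0.01 -0.022 -0.0075 [232. 366.]
0.01 -0.022 0.0075 [270. 340.]
0.01 0.022 -0.0075 [336. 445.]
0.01 0.022 0.0075 [374. 418.]
[308. 435.] [305. 436.]
[307. 400.] [303. 401.]
[305. 339.] [301. 341.]
```

```bash
python3 -c "
from h import *
crop('pics/side3.png','pics/s3b.png',230,180,130,130,6)
crop('pics/top3.png','pics/t3.png',320,190,130,100,6)
"
```

```text
(no output)
```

View pics/s3b.png

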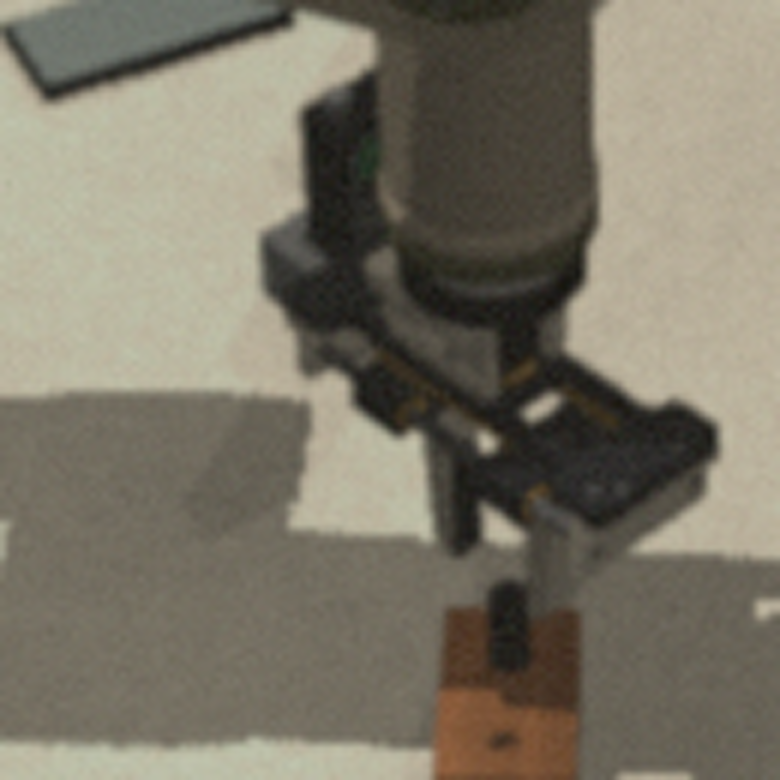

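View pics/t3.png

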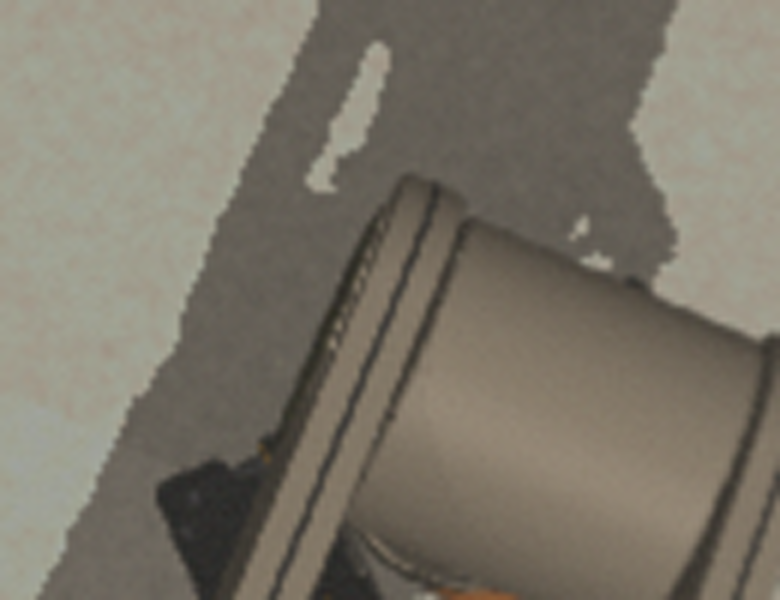

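View pics/top3.png

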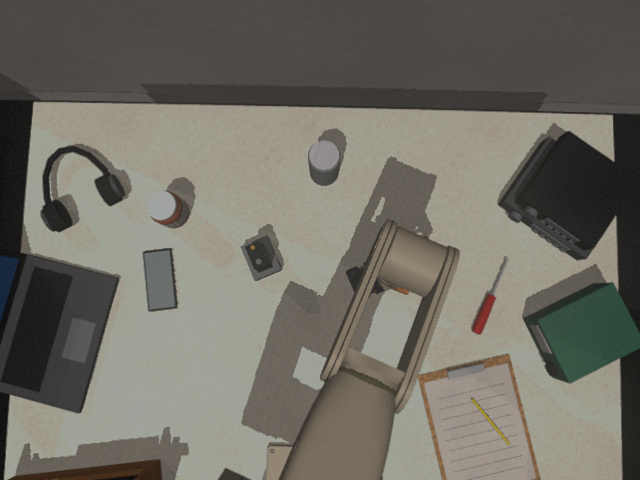

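```bash
python3 -c "
from h import *
s,M=st();p=s['tool_pos'];print(M.round(2))
for h in (.0,.04,.084,.12):
  for a in (-.064,-.094,.064,.094):
    for b in (-.0375,.0375):
      q=p-M[:,2]*h+M[:,1]*a+M[:,0]*b
      print(h,a,b,'side',((proj('side',q)[0]-[230,180]+.5)*6).round(),'top',((proj('top',q)[0]-[320,190]+.5)*6).round())
"
```

```text
t 3.82 pos [ 0.5296 -0.1623  0.0488] zax [ 0.005 -0.001 -1.   ] jawyaw -1.135 F [ 0.5 -0.2  0.1] op 0.0438 q [-0.39  0.1   1.76  0.    1.27  0.74]
[[ 0.91  0.42  0.  ]
 [ 0.42 -0.91 -0.  ]
 [ 0.    0.   -1.  ]]
0.0 -0.064 -0.0375 side [341. 605.] top [282. 639.]
0.0 -0.064 0.0375 side [467. 521.] top [205. 465.]
0.0 -0.094 -0.0375 side [297. 571.] top [213. 669.]
0.0 -0.094 0.0375 side [422. 488.] top [137. 495.]
0.0 0.064 -0.0375 side [542. 762.] top [576. 510.]
0.0 0.064 0.0375 side [668. 669.] top [498. 338.]
0.0 0.094 -0.0375 side [592. 800.] top [644. 480.]
0.0 0.094 0.0375 side [718. 706.] top [567. 308.]
0.04 -0.064 -0.0375 side [336. 541.] top [289. 639.]
0.04 -0.064 0.0375 side [463. 457.] top [211. 460.]
0.04 -0.094 -0.0375 side [291. 507.] top [218. 670.]
0.04 -0.094 0.0375 side [418. 424.] top [140. 491.]
0.04 0.064 -0.0375 side [540. 698.] top [592. 506.]
0.04 0.064 0.0375 side [668. 605.] top [512. 329.]
0.04 0.094 -0.0375 side [591. 737.] top [663. 475.]
0.04 0.094 0.0375 side [719. 642.] top [583. 298.]
0.084 -0.064 -0.0375 side [329. 468.] top [298. 640.]
0.084 -0.064 0.0375 side [460. 384.] top [217. 455.]
0.084 -0.094 -0.0375 side [284. 434.] top [224. 672.]
0.084 -0.094 0.0375 side [413. 351.] top [143. 487.]
0.084 0.064 -0.0375 side [538. 624.] top [611. 502.]
0.084 0.064 0.0375 side [669. 532.] top [529. 319.]
0.084 0.094 -0.0375 side [589. 663.] top [684. 470.]
0.084 0.094 0.0375 side [721. 568.] top [601. 287.]
0.12 -0.064 -0.0375 side [324. 406.] top [306. 640.]
0.12 -0.064 0.0375 side [457. 322.] top [222. 450.]
0.12 -0.094 -0.0375 side [277. 372.] top [230. 673.]
0.12 -0.094 0.0375 side [410. 289.] top [146. 483.]
0.12 0.064 -0.0375 side [536. 562.] top [628. 498.]
0.12 0.064 0.0375 side [669. 469.] top [543. 310.]
0.12 0.094 -0.0375 side [588. 601.] top [703. 465.]
0.12 0.094 0.0375 side [722. 506.] top [618. 277.]
```

send_rows --series '[{"dx": 0,"dy": 0,"dz": 0,"wx": 0,"wy": 0,"wz": 0,"fingers": 180},{"dx": 0,"dy": 0,"dz": 0,"wx": 0,"wy": 0,"wz": 0,"fingers": 200},{"dx": 0,"dy": 0,"dz": 0,"wx": 0,"wy": 0,"wz": 0,"fingers": 220},{"dx": 0,"dy": 0,"dz": 0,"wx": 0,"wy": 0,"wz": 0,"fingers": 220}]' --newtons 10

```text
t: 4.15
tool_pos: [0.5308, -0.1628, 0.0504]
orientation: [3.063, 0.678, 0.011]
force: [-0.8, 0.1, 0.2]
opening: 0.0215
```

```bash
python3 -c "
from h import *
st();snap('4')
crop('pics/side4.png','pics/s4.png',280,220,80,90,8)
"
```

```text
t 4.15 pos [ 0.5308 -0.1628  0.0504] zax [ 0.008 -0.003 -1.   ] jawyaw -1.135 F [-0.8  0.1  0.2] op 0.0215 q [-0.39  0.1   1.76  0.    1.27  0.74]
```

View pics/s4.png

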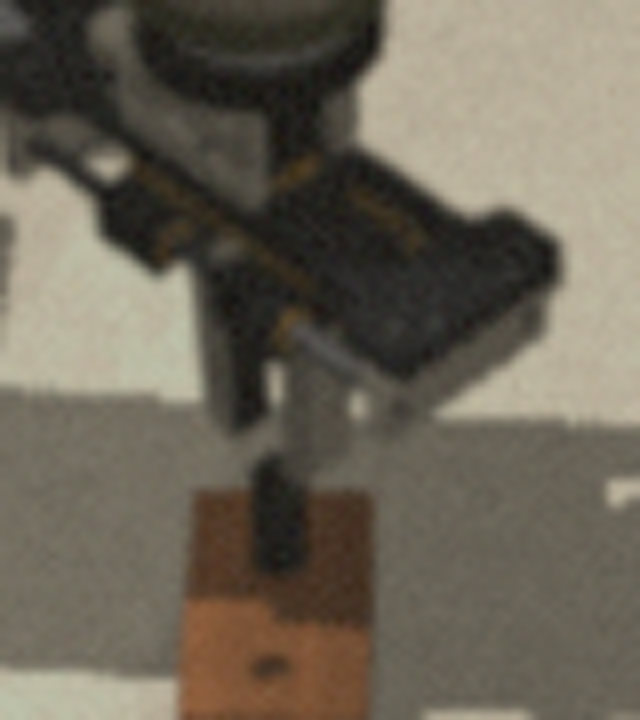

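send_rows --series '[{"dx": 0,"dy": 0,"dz": 0,"wx": 0,"wy": 0,"wz": 0,"fingers": 240},{"dx": 0,"dy": 0,"dz": 0,"wx": 0,"wy": 0,"wz": 0,"fingers": 255},{"dx": 0,"dy": 0,"dz": 0,"wx": 0,"wy": 0,"wz": 0,"fingers": 255}]' --newtons 5

```text
t: 4.5
tool_pos: [0.5309, -0.1628, 0.0506]
orientation: [3.063, 0.678, 0.011]
force: [-0.4, 1.0, 0.1]
opening: 0.0012
```

```bash
python3 -c "
from h import *
st();snap('5')
crop('pics/side5.png','pics/s5.png',280,220,80,90,8)
"
```

```text
t 4.5 pos [ 0.5309 -0.1628  0.0506] zax [ 0.008 -0.003 -1.   ] jawyaw -1.135 F [-0.4  1.   0.1] op 0.0012 q [-0.39  0.1   1.76  0.    1.27  0.74]
```

View pics/s5.png

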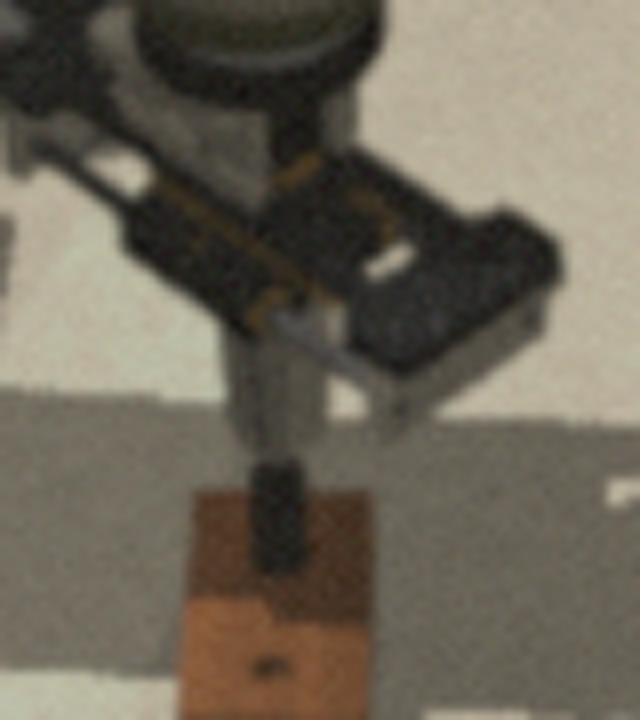

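send_rows --series '[{"dx": 0,"dy": 0,"dz": 0,"wx": 0.003,"wy": 0.008,"wz": 0,"fingers": 135},{"dx": 0,"dy": 0,"dz": 0,"wx": 0,"wy": 0,"wz": 0,"fingers": 135},{"dx": 0,"dy": 0,"dz": 0,"wx": 0,"wy": 0,"wz": 0,"fingers": 135},{"dx": 0,"dy": 0,"dz": 0,"wx": 0,"wy": 0,"wz": 0,"fingers": 135},{"dx": 0,"dy": 0,"dz": -0.6,"wx": 0,"wy": 0,"wz": 0,"fingers": 135},{"dx": 0,"dy": 0,"dz": -0.4,"wx": 0,"wy": 0,"wz": 0,"fingers": 135}]'

```text
t: 5.1
tool_pos: [0.5317, -0.1632, 0.0409]
orientation: [3.067, 0.679, 0.001]
force: [-0.1, -0.1, 0.4]
opening: 0.0363
```

```bash
python3 -c "
from h import *
st();snap('6')
crop('pics/side6.png','pics/s6.png',280,220,80,90,8)
s=(proj('side',[.185,-.571,.178])[0]);print(s)
crop('pics/side0.png','pics/s0c.png',150,340,110,110,7)
print((s-[150,340]+.5)*7)
"
```

```text
t 5.1 pos [ 0.5317 -0.1632  0.0409] zax [ 0.  0. -1.] jawyaw -1.135 F [-0.1 -0.1  0.4] op 0.0363 q [-0.39  0.12  1.76  0.    1.26  0.74]
[205.50049137 431.59966348]
[392.00343957 644.69764434]
```

View pics/s6.png

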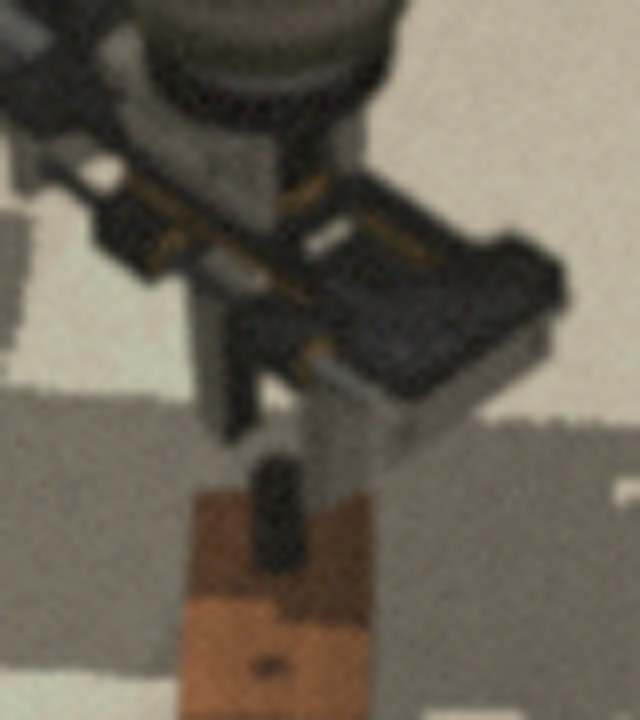

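View pics/s0c.png

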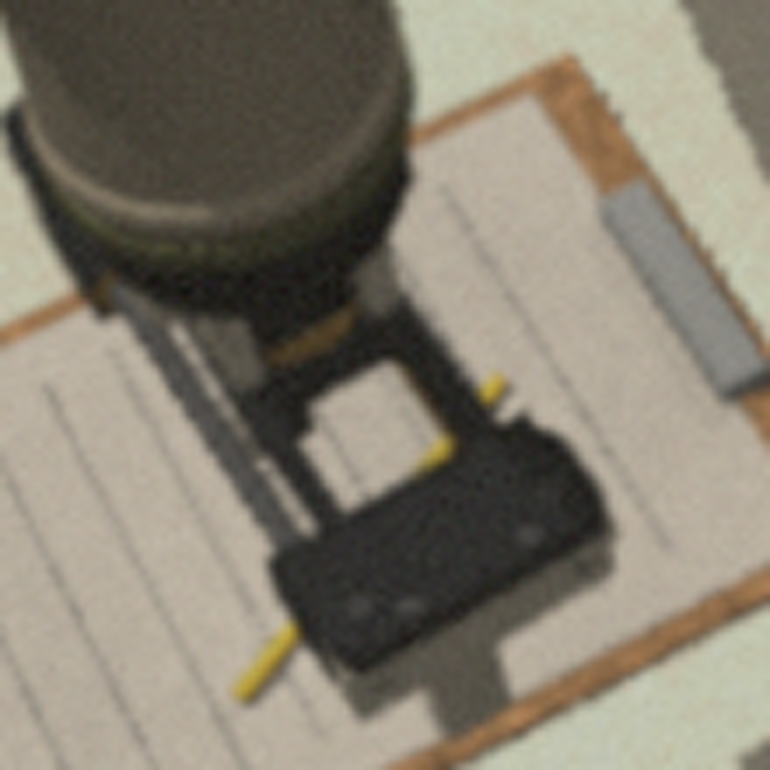

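```bash
python3 -c "
from h import *
p=np.array([.1845,-.5703,.1777]);j=np.array([.308,-.951,0]);x=np.array([.951,.308,0])
for dz in (0,.035):
  for a in (.0465,.064):
    for b in (-.0075,.0075): print(dz,a,b,(proj('side',p+[0,0,dz]+a*j+b*x)[0]-[150,340]+.5)*7)
s,M=st();p=s['tool_pos']
for dz in (0,.035):
  for a in (-.018-.0175,-.018,.018,.018+.0175):
    for b in (-.0075,.0075): print(dz,a,b,(proj('side',p+[0,0,dz]+a*M[:,1]+b*M[:,0])[0]-[280,220]+.5)*8)
"
```

```text
0 0.0465 -0.0075 [451.54762488 785.15746768]
0 0.0465 0.0075 [500.48560778 755.51186682]
0 0.064 -0.0075 [485.03980897 834.45079853]
0 0.064 0.0075 [534.27051334 804.33714635]
0.035 0.0465 -0.0075 [430.49577165 721.45819593]
0.035 0.0465 0.0075 [480.79731025 691.28148903]
0.035 0.064 -0.0075 [464.57847579 771.58945557]
0.035 0.064 0.0075 [515.19516728 740.91632667]
t 5.2 pos [ 0.5312 -0.1629  0.0404] zax [-0.001  0.001 -1.   ] jawyaw -1.135 F [-0.5 -0.4 -0.3] op 0.0423 q [-0.39  0.12  1.76  0.    1.26  0.74]
0 -0.035500000000000004 -0.0075 [186.5008709  502.82276981]
0 -0.035500000000000004 0.0075 [219.79376407 479.96891799]
0 -0.018 -0.0075 [222.33554461 530.39511271]
0 -0.018 0.0075 [255.66312143 507.26695468]
0 0.018 -0.0075 [297.46145648 588.14870111]
0 0.018 0.0075 [330.8489459 564.441653 ]
0 0.035500000000000004 -0.0075 [334.67486842 616.73131885]
0 0.035500000000000004 0.0075 [368.08567089 592.7356558 ]
0.035 -0.035500000000000004 -0.0075 [182.65013698 428.69917861]
0.035 -0.035500000000000004 0.0075 [216.49402969 405.83023942]
0.035 -0.018 -0.0075 [219.03333074 456.26220938]
0.035 -0.018 0.0075 [252.91358201 433.11348049]
0.035 0.018 -0.0075 [295.34164088 514.02840994]
0.035 0.018 0.0075 [329.2846049  490.28869447]
0.035 0.035500000000000004 -0.0075 [333.15688032 542.63327429]
0.035 0.035500000000000004 0.0075 [367.1241823  518.59864837]
```

send_rows --series '[{"dx": 0,"dy": 0.05,"dz": -0.8,"wx": 0,"wy": 0,"wz": 0,"fingers": 135},{"dx": 0,"dy": 0,"dz": -0.6,"wx": 0,"wy": 0,"wz": 0,"fingers": 135},{"dx": 0,"dy": 0,"dz": 0,"wx": 0,"wy": 0,"wz": 0,"fingers": 135}]'

```text
t: 5.45
tool_pos: [0.531, -0.1623, 0.0248]
orientation: [-3.067, -0.679, 0.001]
force: [0.4, -0.0, -0.2]
opening: 0.0438
```

```bash
python3 -c "
from h import *
st();snap('7')
crop('pics/side7.png','pics/s7.png',280,220,80,90,8)
"
```

```text
t 5.45 pos [ 0.531  -0.1623  0.0248] zax [-0.001  0.001 -1.   ] jawyaw -1.135 F [ 0.4 -0.  -0.2] op 0.0438 q [-0.39  0.14  1.77  0.    1.23  0.75]
```

View pics/s7.png

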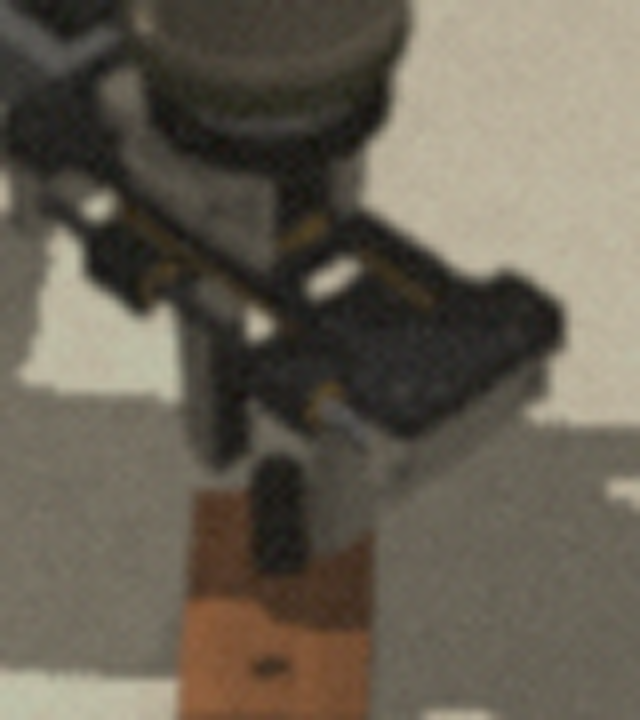

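send_rows --series '[{"dx": 0,"dy": 0,"dz": -0.7,"wx": 0,"wy": 0,"wz": 0,"fingers": 135},{"dx": 0,"dy": 0,"dz": -0.5,"wx": 0,"wy": 0,"wz": 0,"fingers": 135},{"dx": 0,"dy": 0,"dz": 0,"wx": 0,"wy": 0,"wz": 0,"fingers": 135}]'

```text
t: 5.8
tool_pos: [0.5321, -0.1627, 0.0133]
orientation: [3.067, 0.679, 0.002]
force: [0.1, -0.5, -0.6]
opening: 0.0434
```

```bash
python3 -c "
from h import *
st();snap('8')
crop('pics/side8.png','pics/s8.png',280,220,80,90,8)
"
```

```text
t 5.8 pos [ 0.5321 -0.1627  0.0133] zax [ 0.001 -0.    -1.   ] jawyaw -1.135 F [ 0.1 -0.5 -0.6] op 0.0434 q [-0.39  0.16  1.77  0.    1.21  0.75]
```

View pics/s8.png

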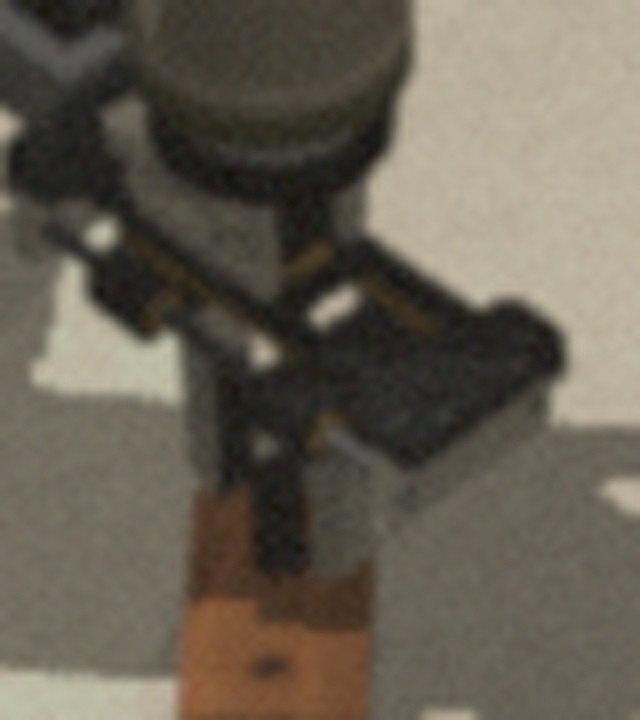

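send_rows --series '[{"dx": -0.1,"dy": 0,"dz": 0,"wx": 0,"wy": 0,"wz": 0,"fingers": 190},{"dx": 0,"dy": 0,"dz": 0,"wx": 0,"wy": 0,"wz": 0,"fingers": 230},{"dx": 0,"dy": 0,"dz": 0,"wx": 0,"wy": 0,"wz": 0,"fingers": 255},{"dx": 0,"dy": 0,"dz": 0,"wx": 0,"wy": 0,"wz": 0,"fingers": 255},{"dx": 0,"dy": 0,"dz": 0,"wx": 0,"wy": 0,"wz": 0,"fingers": 255}]' --newtons 20

```text
t: 6.32
tool_pos: [0.5319, -0.1631, 0.015]
orientation: [3.066, 0.679, 0.004]
force: [0.5, -0.0, -0.8]
opening: 0.0176
```

```bash
python3 -c "
from h import *
st();snap('9')
crop('pics/side9.png','pics/s9.png',280,220,80,90,8)
"
```

```text
t 6.32 pos [ 0.5319 -0.1631  0.015 ] zax [ 0.003 -0.001 -1.   ] jawyaw -1.135 F [ 0.5 -0.  -0.8] op 0.0176 q [-0.39  0.15  1.78  0.    1.21  0.75]
```

View pics/s9.png

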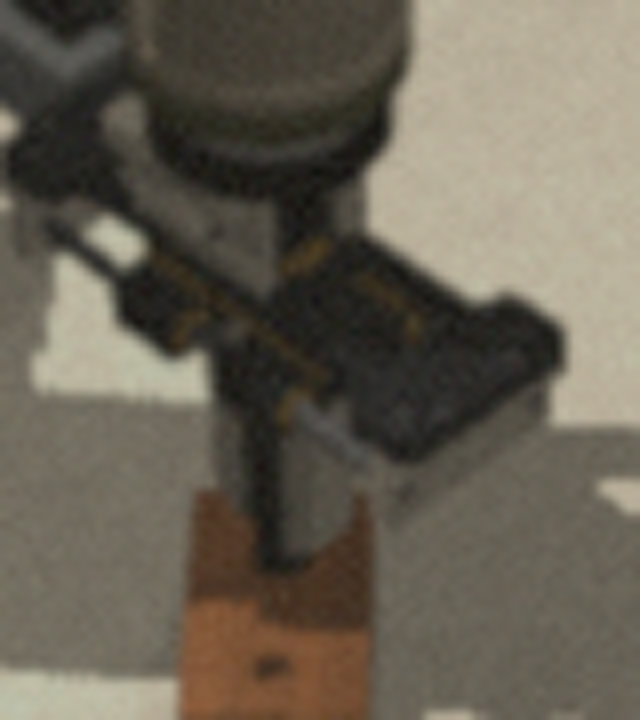

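send_rows --series '[{"dx": 0,"dy": 0,"dz": 0.8,"wx": 0,"wy": 0,"wz": 0,"fingers": 255},{"dx": 0,"dy": 0,"dz": 1.2,"wx": 0,"wy": 0,"wz": 0,"fingers": 255},{"dx": 0,"dy": 0,"dz": 2,"wx": 0,"wy": 0,"wz": 0,"fingers": 255},{"dx": 0,"dy": 0,"dz": 2,"wx": 0,"wy": 0,"wz": 0,"fingers": 255},{"dx": 0,"dy": 0,"dz": 2,"wx": 0,"wy": 0,"wz": 0,"fingers": 255},{"dx": 0,"dy": 0,"dz": 2,"wx": 0,"wy": 0,"wz": 0,"fingers": 255},{"dx": 0,"dy": 0,"dz": 2,"wx": 0,"wy": 0,"wz": 0,"fingers": 255},{"dx": 0,"dy": 0,"dz": 2,"wx": 0,"wy": 0,"wz": 0,"fingers": 255},{"dx": 0,"dy": 0,"dz": 1.5,"wx": 0,"wy": 0,"wz": 0,"fingers": 255},{"dx": 0,"dy": 0,"dz": 0,"wx": 0,"wy": 0,"wz": 0,"fingers": 255}]'

```text
t: 7.25
tool_pos: [0.53, -0.1623, 0.1861]
orientation: [3.065, 0.679, 0.007]
force: [0.7, -0.9, 0.8]
opening: 0.0174
```

```bash
python3 -c "
from h import *
st()
"
```

```text
t 7.25 pos [ 0.53   -0.1623  0.1861] zax [ 0.005 -0.002 -1.   ] jawyaw -1.135 F [ 0.7 -0.9  0.8] op 0.0174 q [-0.39 -0.    1.61  0.    1.53  0.75]
```

send_rows --series '[{"dx": 0.25,"dy": 2,"dz": 0,"wx": 0.002,"wy": 0.005,"wz": 0,"fingers": 255},{"dx": 0.25,"dy": 2,"dz": 0,"wx": 0,"wy": 0,"wz": 0,"fingers": 255},{"dx": 0.25,"dy": 2,"dz": 0,"wx": 0,"wy": 0,"wz": 0,"fingers": 255},{"dx": 0.25,"dy": 2,"dz": 0,"wx": 0,"wy": 0,"wz": 0,"fingers": 255},{"dx": 0.25,"dy": 2,"dz": 0,"wx": 0,"wy": 0,"wz": 0,"fingers": 255},{"dx": 0.25,"dy": 2,"dz": 0,"wx": 0,"wy": 0,"wz": 0,"fingers": 255},{"dx": 0.25,"dy": 2,"dz": 0,"wx": 0,"wy": 0,"wz": 0,"fingers": 255},{"dx": 0.25,"dy": 2,"dz": 0,"wx": 0,"wy": 0,"wz": 0,"fingers": 255},{"dx": 0.25,"dy": 2,"dz": 0,"wx": 0,"wy": 0,"wz": 0,"fingers": 255},{"dx": 0.25,"dy": 2,"dz": 0,"wx": 0,"wy": 0,"wz": 0,"fingers": 255},{"dx": 0.25,"dy": 2,"dz": 0,"wx": 0,"wy": 0,"wz": 0,"fingers": 255},{"dx": 0.25,"dy": 2,"dz": 0,"wx": 0,"wy": 0,"wz": 0,"fingers": 255},{"dx": 0.25,"dy": 2,"dz": 0,"wx": 0,"wy": 0,"wz": 0,"fingers": 255},{"dx": 0.25,"dy": 2,"dz": 0,"wx": 0,"wy": 0,"wz": 0,"fingers": 255},{"dx": 0,"dy": 0,"dz": 0,"wx": 0,"wy": 0,"wz": 0,"fingers": 255},{"dx": 0,"dy": 0,"dz": 0,"wx": 0,"wy": 0,"wz": 0,"fingers": 255}]'

```text
t: 8.58
tool_pos: [0.5619, 0.1296, 0.1861]
orientation: [3.066, 0.674, -0.0]
force: [-0.0, -0.5, -0.3]
opening: 0.0176
```

```bash
python3 -c "
from h import *
st()
"
```

```text
t 8.58 pos [0.5619 0.1296 0.1861] zax [ 0.    -0.002 -1.   ] jawyaw -1.138 F [-0.  -0.5 -0.3] op 0.0176 q [ 0.14  0.06  1.54 -0.    1.53  1.28]
```

send_rows --series '[{"dx": 0.6,"dy": 0.65,"dz": -1,"wx": 0.002,"wy": 0,"wz": 0,"fingers": 255},{"dx": 0.6,"dy": 0.65,"dz": -1,"wx": 0,"wy": 0,"wz": 0,"fingers": 255},{"dx": 0,"dy": 0,"dz": -1,"wx": 0,"wy": 0,"wz": 0,"fingers": 255},{"dx": 0,"dy": 0,"dz": -0.5,"wx": 0,"wy": 0,"wz": 0,"fingers": 255},{"dx": 0,"dy": 0,"dz": 0,"wx": 0,"wy": 0,"wz": 0,"fingers": 255},{"dx": 0,"dy": 0,"dz": 0,"wx": 0,"wy": 0,"wz": 0,"fingers": 255}]'

```text
t: 9.08
tool_pos: [0.5739, 0.1406, 0.1448]
orientation: [3.068, 0.67, -0.005]
force: [0.2, -0.1, 0.5]
opening: 0.0172
```

```bash
python3 -c "
from h import *
st();snap('10')
crop('pics/side10.png','pics/s10.png',265,150,80,90,8)
"
```

```text
t 9.08 pos [0.5739 0.1406 0.1448] zax [-0.003 -0.002 -1.   ] jawyaw -1.141 F [ 0.2 -0.1  0.5] op 0.0172 q [ 0.15  0.13  1.55 -0.    1.46  1.3 ]
```

View pics/s10.png

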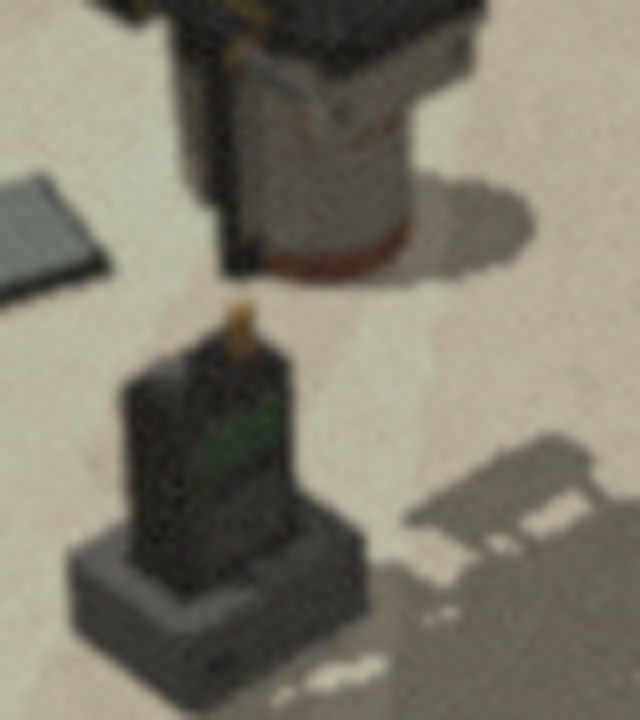

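View pics/top10.png

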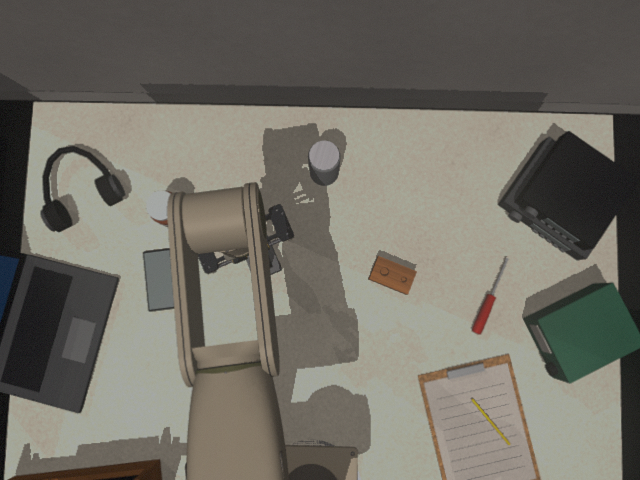

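send_rows --series '[{"dx": 0,"dy": 0.25,"dz": -0.5,"wx": 0.002,"wy": -0.003,"wz": 0.005,"fingers": 255},{"dx": 0,"dy": 0,"dz": -0.4,"wx": 0,"wy": 0,"wz": 0,"fingers": 255},{"dx": 0,"dy": 0,"dz": 0,"wx": 0,"wy": 0,"wz": 0,"fingers": 255},{"dx": 0,"dy": 0,"dz": 0,"wx": 0,"wy": 0,"wz": 0,"fingers": 255}]'

```text
t: 9.52
tool_pos: [0.5751, 0.1431, 0.1372]
orientation: [-3.067, -0.678, -0.006]
force: [0.8, -0.3, -0.3]
opening: 0.0174
```

```bash
python3 -c "
from h import *
st();snap('11')
crop('pics/side11.png','pics/s11.png',270,165,50,50,14)
"
```

```text
t 9.52 pos [0.5751 0.1431 0.1372] zax [ 0.004  0.001 -1.   ] jawyaw -1.136 F [ 0.8 -0.3 -0.3] op 0.0174 q [0.16 0.13 1.57 0.   1.44 1.29]
```

View pics/s11.png

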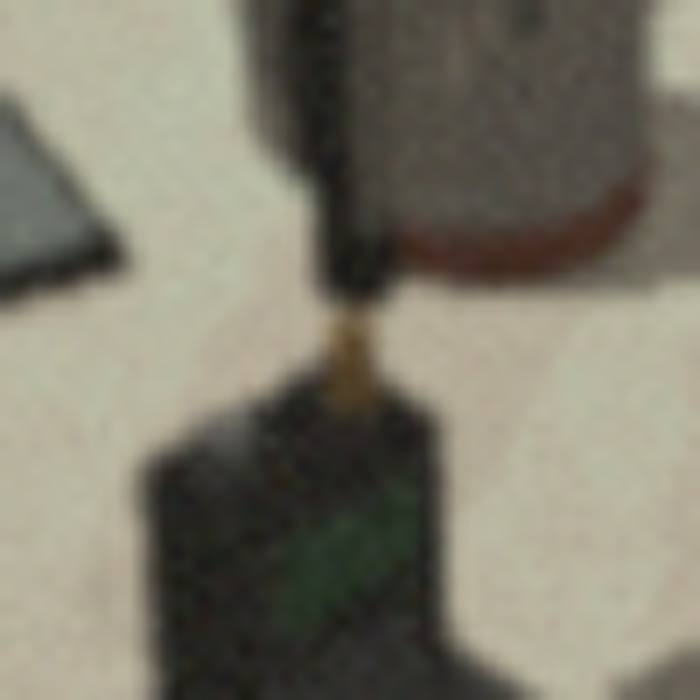

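send_rows --series '[{"dx": -0.1,"dy": 0,"dz": -0.4,"wx": 0,"wy": 0.004,"wz": 0,"fingers": 255},{"dx": 0,"dy": 0,"dz": -0.4,"wx": 0,"wy": 0,"wz": 0,"fingers": 255},{"dx": 0,"dy": 0,"dz": -0.4,"wx": 0,"wy": 0,"wz": 0,"fingers": 255}]'

```text
t: 9.87
tool_pos: [0.5751, 0.1433, 0.1263]
orientation: [-3.067, -0.678, -0.004]
force: [0.2, 0.4, -0.5]
opening: 0.0176
```

send_rows --series '[{"dx": 0,"dy": 0,"dz": -0.4,"wx": 0,"wy": 0,"wz": 0,"fingers": 255}]'

```text
t: 9.95
tool_pos: [0.5752, 0.1434, 0.122]
orientation: [-3.066, -0.678, -0.005]
force: [-0.5, -0.3, -0.1]
opening: 0.0174
```

```bash
python3 -c "
from h import *
st();snap('12')
crop('pics/side12.png','pics/s12.png',270,165,50,50,14)
"
```

```text
t 9.95 pos [0.5752 0.1434 0.122 ] zax [ 0.003  0.002 -1.   ] jawyaw -1.136 F [-0.5 -0.3 -0.1] op 0.0174 q [0.16 0.14 1.58 0.   1.42 1.29]
```

View pics/s12.png

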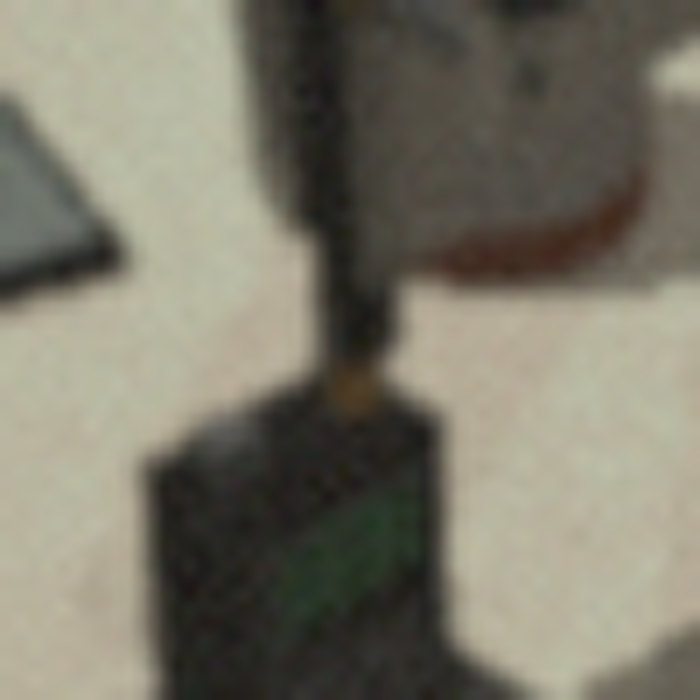

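send_rows --series '[{"dx": -0.05,"dy": 0,"dz": -0.4,"wx": 0,"wy": 0,"wz": 0,"fingers": 255},{"dx": 0,"dy": 0,"dz": -0.3,"wx": 0,"wy": 0,"wz": 0,"fingers": 255}]'

```text
t: 10.22
tool_pos: [0.5741, 0.1433, 0.1139]
orientation: [-3.066, -0.678, -0.002]
force: [0.2, 0.0, 0.8]
opening: 0.0175
```

send_rows --series '[{"dx": 0,"dy": 0,"dz": -0.3,"wx": 0,"wy": 0,"wz": 0,"fingers": 255}]'

```text
t: 10.3
tool_pos: [0.5741, 0.1434, 0.1106]
orientation: [-3.066, -0.678, -0.003]
force: [-0.4, 0.1, -0.8]
opening: 0.0176
```

```bash
python3 -c "
from h import *
st();snap('13')
crop('pics/side13.png','pics/s13.png',270,165,50,50,14)
"
```

```text
t 10.3 pos [0.5741 0.1434 0.1106] zax [ 0.001  0.002 -1.   ] jawyaw -1.136 F [-0.4  0.1 -0.8] op 0.0176 q [0.16 0.15 1.6  0.   1.4  1.29]
```

View pics/s13.png

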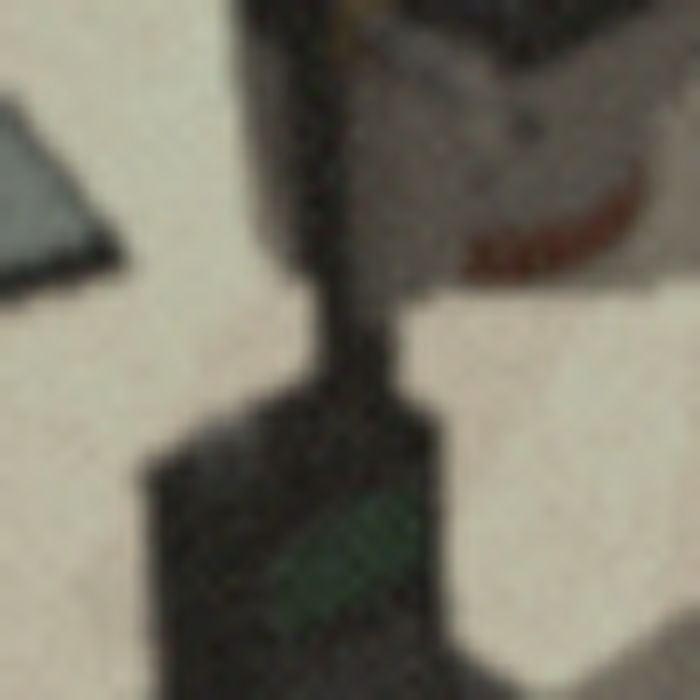

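send_rows --series '[{"dx": 0,"dy": 0,"dz": -0.3,"wx": 0,"wy": 0,"wz": 0,"fingers": 255},{"dx": 0,"dy": 0,"dz": -0.3,"wx": 0,"wy": 0,"wz": 0,"fingers": 255}]'

```text
t: 10.57
tool_pos: [0.5756, 0.1439, 0.1066]
orientation: [-3.066, -0.678, -0.008]
force: [-2.8, 1.0, 22.8]
opening: 0.0174
```

send_rows --series '[{"dx": 0,"dy": 0,"dz": -0.3,"wx": 0,"wy": 0,"wz": 0,"fingers": 255}]'

```text
t: 10.65
tool_pos: [0.5778, 0.1445, 0.1068]
orientation: [-3.066, -0.678, -0.016]
force: [-2.6, -0.3, 17.3]
opening: 0.0175
```

send_rows --series '[{"dx": 0,"dy": 0,"dz": -0.3,"wx": 0,"wy": 0,"wz": 0,"fingers": 255}]'

```text
t: 10.73
tool_pos: [0.58, 0.1451, 0.107]
orientation: [-3.066, -0.678, -0.025]
force: [-2.3, 0.4, 14.0]
opening: 0.0173
```

```bash
python3 -c "
from h import *
st()
"
```

```text
t 10.73 pos [0.58   0.1451 0.107 ] zax [ 0.015  0.005 -1.   ] jawyaw -1.135 F [-2.3  0.4 14. ] op 0.0173 q [0.16 0.15 1.6  0.   1.38 1.29]
```

send_rows --series '[{"dx": -0.2,"dy": 0,"dz": 0,"wx": 0.005,"wy": 0.01,"wz": 0,"fingers": 200},{"dx": 0,"dy": 0,"dz": 0,"wx": 0,"wy": 0,"wz": 0,"fingers": 150},{"dx": 0,"dy": 0,"dz": 0,"wx": 0,"wy": 0,"wz": 0,"fingers": 100},{"dx": 0,"dy": 0,"dz": 0,"wx": 0,"wy": 0,"wz": 0,"fingers": 80},{"dx": 0,"dy": 0,"dz": 0,"wx": 0,"wy": 0,"wz": 0,"fingers": 80}]'

```text
t: 11.15
tool_pos: [0.5793, 0.1451, 0.1084]
orientation: [-3.059, -0.677, -0.016]
force: [-0.6, 0.1, -1.5]
opening: 0.042
```

```bash
python3 -c "
from h import *
st()
snap('14')
crop('pics/side14.png','pics/s14.png',265,150,60,60,12)
"
```

```text
t 11.15 pos [0.5793 0.1451 0.1084] zax [ 0.008  0.01  -1.   ] jawyaw -1.135 F [-0.6  0.1 -1.5] op 0.042 q [0.15 0.15 1.59 0.01 1.39 1.29]
```

View pics/s14.png

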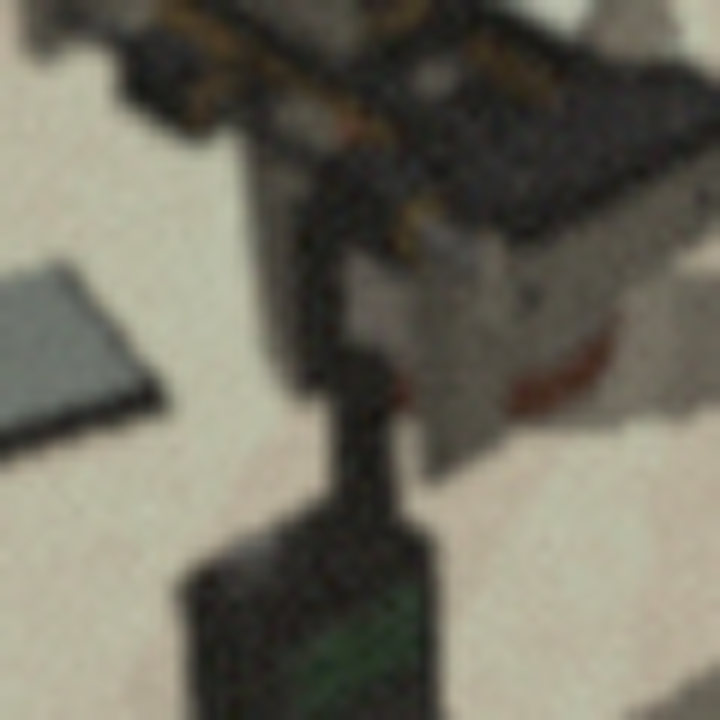

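send_rows --series '[{"dx": 0,"dy": 0,"dz": 1,"wx": 0,"wy": 0,"wz": 0,"fingers": 60},{"dx": 0,"dy": 0,"dz": 2,"wx": 0,"wy": 0,"wz": 0,"fingers": 60},{"dx": 0,"dy": 0,"dz": 2.5,"wx": 0,"wy": 0,"wz": 0,"fingers": 60},{"dx": 0,"dy": 0,"dz": 2.5,"wx": 0,"wy": 0,"wz": 0,"fingers": 60},{"dx": 0,"dy": 0,"dz": 2,"wx": 0,"wy": 0,"wz": 0,"fingers": 60},{"dx": -1.5,"dy": -0.7,"dz": 0,"wx": 0.04,"wy": -0.09,"wz": 0,"fingers": 60},{"dx": -1.5,"dy": -0.7,"dz": 0,"wx": 0.04,"wy": -0.09,"wz": 0,"fingers": 60},{"dx": -1.5,"dy": -0.7,"dz": 0,"wx": 0.04,"wy": -0.09,"wz": 0,"fingers": 60},{"dx": -1,"dy": -0.5,"dz": 0,"wx": 0.04,"wy": -0.09,"wz": 0,"fingers": 60},{"dx": -1,"dy": -0.5,"dz": 0,"wx": 0.04,"wy": -0.09,"wz": 0,"fingers": 60},{"dx": 0,"dy": 0,"dz": 0,"wx": 0,"wy": 0,"wz": 0,"fingers": 60}]'

```text
t: 12.17
tool_pos: [0.5163, 0.1167, 0.2084]
orientation: [-2.887, -0.648, -0.701]
force: [-0.0, -0.1, -2.1]
opening: 0.0712
```

```bash
python3 -c "
from h import *
s,M=st()
print(M.round(3))
snap('15')
crop('pics/side15.png','pics/s15.png',200,60,180,180,4)
crop('pics/top15.png','pics/t15.png',170,150,160,140,5)
"
```

```text
t 12.17 pos [0.5163 0.1167 0.2084] zax [ 0.415  0.194 -0.889] jawyaw -1.13 F [-0.  -0.1 -2.1] op 0.0712 q [-0.05 -0.62  2.15  0.23  1.19  1.04]
[[ 0.804  0.427  0.415]
 [ 0.38  -0.904  0.194]
 [ 0.458  0.002 -0.889]]
```

View pics/s15.png

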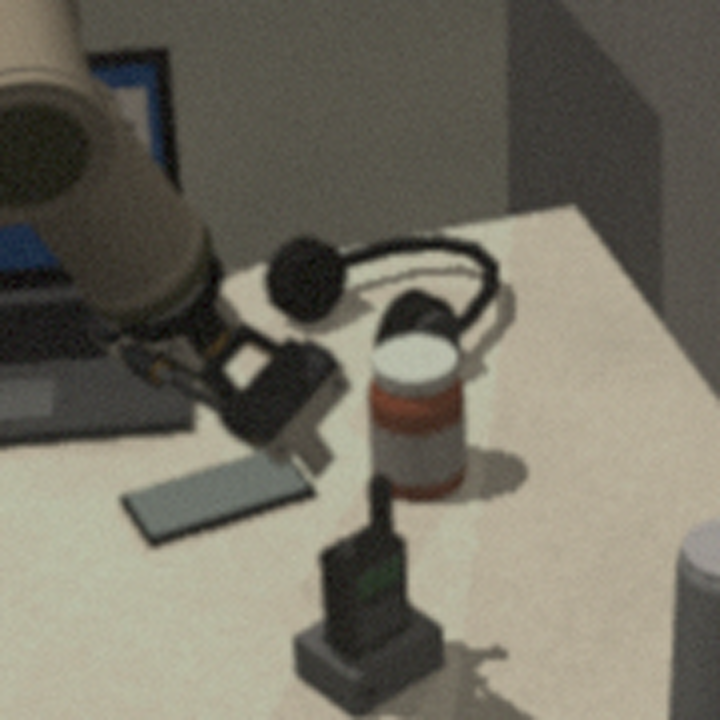

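View pics/t15.png

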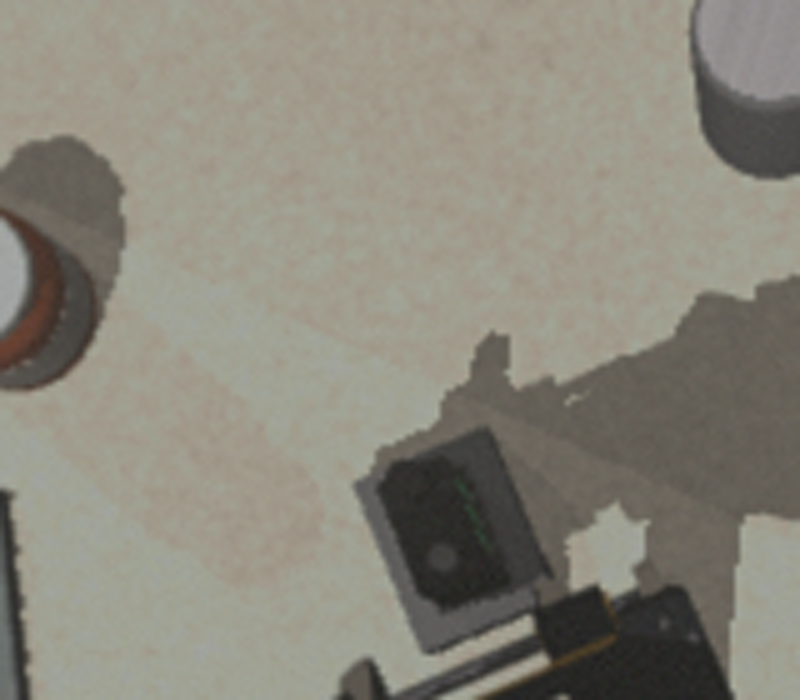

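```bash
python3 -c "
from h import *
s,M=st();p=s['tool_pos'];o=s['opening']/2
for nm,d in (('A',-.038*M[:,2]),('B',np.array([0,0,.038])),('0',0)):
  for a in (-o-.0175,-o,o,o+.0175):
    for b in (-.0075,.0075):
      q=p+d+M[:,1]*a+M[:,0]*b
      print(nm,round(a,3),b,'side',((proj('side',q)[0]-[200,60]+.5)*4).round(),'top',((proj('top',q)[0]-[170,150]+.5)*5).round())
"
```

```text
t 12.27 pos [0.5213 0.1167 0.214 ] zax [ 0.417  0.192 -0.888] jawyaw -1.131 F [-0.7  0.9  0.6] op 0.0714 q [-0.04 -0.61  2.13  0.23  1.19  1.05]
A -0.053 -0.0075 side [233. 412.] top [348. 694.]
A -0.053 0.0075 side [247. 396.] top [332. 664.]
A -0.036 -0.0075 side [249. 422.] top [387. 677.]
A -0.036 0.0075 side [263. 406.] top [372. 646.]
A 0.036 -0.0075 side [317. 465.] top [547. 606.]
A 0.036 0.0075 side [331. 448.] top [533. 576.]
A 0.053 -0.0075 side [334. 476.] top [586. 589.]
A 0.053 0.0075 side [349. 459.] top [572. 558.]
B -0.053 -0.0075 side [252. 397.] top [330. 654.]
B -0.053 0.0075 side [266. 381.] top [314. 624.]
B -0.036 -0.0075 side [268. 407.] top [369. 637.]
B -0.036 0.0075 side [283. 391.] top [354. 606.]
B 0.036 -0.0075 side [336. 449.] top [530. 567.]
B 0.036 0.0075 side [351. 432.] top [515. 536.]
B 0.053 -0.0075 side [354. 460.] top [569. 549.]
B 0.053 0.0075 side [368. 443.] top [555. 518.]
0 -0.053 -0.0075 side [257. 442.] top [344. 657.]
0 -0.053 0.0075 side [270. 426.] top [329. 627.]
0 -0.036 -0.0075 side [272. 452.] top [382. 640.]
0 -0.036 0.0075 side [286. 436.] top [367. 610.]
0 0.036 -0.0075 side [340. 494.] top [538. 572.]
0 0.036 0.0075 side [354. 478.] top [524. 542.]
0 0.053 -0.0075 side [357. 505.] top [576. 555.]
0 0.053 0.0075 side [371. 489.] top [562. 525.]
```

send_rows --series '[{"dx": 0.1,"dy": 0.1,"dz": -1.7,"wx": 0.021,"wy": -0.045,"wz": 0,"fingers": 60},{"dx": 0.1,"dy": 0.1,"dz": -1.7,"wx": 0.021,"wy": -0.045,"wz": 0,"fingers": 60},{"dx": 0.1,"dy": 0.1,"dz": -1.7,"wx": 0.021,"wy": -0.045,"wz": 0,"fingers": 60},{"dx": 0.1,"dy": 0.1,"dz": -1.7,"wx": 0,"wy": 0,"wz": 0,"fingers": 60},{"dx": 0.1,"dy": 0.1,"dz": -1.7,"wx": 0,"wy": 0,"wz": 0,"fingers": 60},{"dx": 0,"dy": 0,"dz": 0,"wx": 0,"wy": 0,"wz": 0,"fingers": 60},{"dx": 0,"dy": 0,"dz": 0,"wx": 0,"wy": 0,"wz": 0,"fingers": 60}]'

```text
t: 12.85
tool_pos: [0.5379, 0.1231, 0.1434]
orientation: [-2.796, -0.633, -0.93]
force: [-0.3, 0.1, 1.2]
opening: 0.0712
```

```bash
python3 -c "
from h import *
s,M=st()
print(M.round(3)); print('grasp',s['tool_pos']-.057*M[:,2])
"
```

```text
t 12.85 pos [0.5379 0.1231 0.1434] zax [ 0.543  0.247 -0.802] jawyaw -1.129 F [-0.3  0.1  1.2] op 0.0712 q [-0.1  -0.69  2.38  0.39  0.92  0.87]
[[ 0.723  0.427  0.543]
 [ 0.349 -0.904  0.247]
 [ 0.597  0.011 -0.802]]
grasp [0.50691802 0.10902193 0.18915135]
```

send_rows --series '[{"dx": 0.5,"dy": 0.3,"dz": -1,"wx": 0,"wy": 0,"wz": -0.003,"fingers": 70},{"dx": 0.5,"dy": 0.3,"dz": -1,"wx": 0,"wy": 0,"wz": 0,"fingers": 70},{"dx": 0.5,"dy": 0.3,"dz": -1,"wx": 0,"wy": 0,"wz": 0,"fingers": 70},{"dx": 0.5,"dy": 0.3,"dz": -1,"wx": 0,"wy": 0,"wz": 0,"fingers": 70},{"dx": 0,"dy": 0,"dz": 0,"wx": 0,"wy": 0,"wz": 0,"fingers": 70}]'

```text
t: 13.27
tool_pos: [0.5681, 0.137, 0.1161]
orientation: [-2.795, -0.635, -0.942]
force: [0.1, 1.0, -0.6]
opening: 0.0672
```

```bash
python3 -c "
from h import *
s,M=st()
print(M.round(3)); g=s['tool_pos']-.057*M[:,2];print('grasp',g)
snap('16')
crop('pics/side16.png','pics/s16.png',250,130,100,110,7)
crop('pics/top16.png','pics/t16.png',220,200,100,90,7)
"
```

```text
t 13.27 pos [0.5681 0.137  0.1161] zax [ 0.55   0.246 -0.798] jawyaw -1.129 F [ 0.1  1.  -0.6] op 0.0672 q [-0.05 -0.54  2.34  0.4   0.79  0.87]
[[ 0.717  0.428  0.55 ]
 [ 0.35  -0.904  0.246]
 [ 0.602  0.016 -0.798]]
grasp [0.53677367 0.1229452  0.16163347]
```

View pics/s16.png

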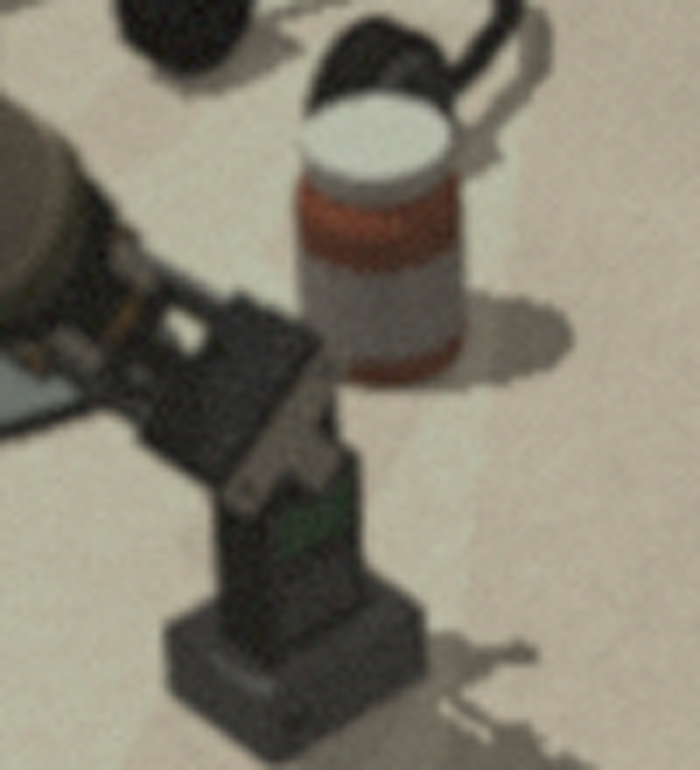

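View pics/t16.png

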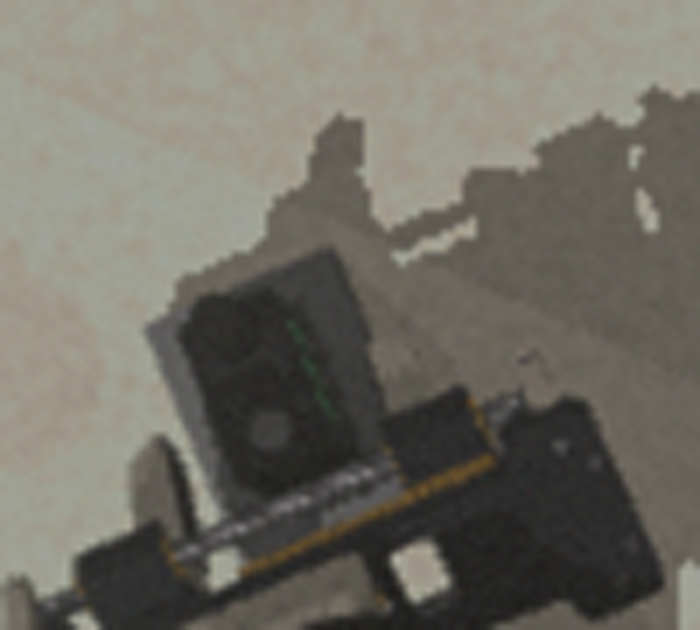

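```bash
python3 -c "
from h import *
s,M=st();p=s['tool_pos'];o=s['opening']/2
print((proj('top',p-.057*M[:,2])[0]-[220,200]+.5)*7,[((proj(n,[.5565,.1353,.122])[0]-c+.5)*7).round() for n,c in (('top',[220,200]),('side',[250,130]))])
for h in (.038,.08,.122):
  for a in (-o-.0175,-o,0,o,o+.0175):
      q=p-h*M[:,2]+M[:,1]*a
      print(h,round(a,3),'side',((proj('side',q)[0]-[250,130]+.5)*7).round(),'top',((proj('top',q)[0]-[220,200]+.5)*7).round())
"
```

```text
t 13.37 pos [0.5685 0.1367 0.118 ] zax [ 0.552  0.246 -0.797] jawyaw -1.129 F [ 0.  -0.4  0.1] op 0.067 q [-0.05 -0.54  2.34  0.4   0.79  0.87]
[284.94425437 435.1458061 ] [array([263., 382.]), array([281., 462.])]
0.038 -0.051 side [181. 376.] top [130. 470.]
0.038 -0.034 side [208. 393.] top [180. 447.]
0.038 0 side [262. 427.] top [277. 405.]
0.038 0.034 side [317. 461.] top [373. 362.]
0.038 0.051 side [346. 479.] top [424. 340.]
0.08 -0.051 side [127. 336.] top [144. 540.]
0.08 -0.034 side [155. 353.] top [196. 517.]
0.08 0 side [209. 387.] top [295. 473.]
0.08 0.034 side [264. 422.] top [395. 429.]
0.08 0.051 side [294. 440.] top [446. 406.]
0.122 -0.051 side [ 72. 294.] top [158. 614.]
0.122 -0.034 side [100. 312.] top [212. 591.]
0.122 0 side [154. 346.] top [314. 545.]
0.122 0.034 side [210. 380.] top [417. 500.]
0.122 0.051 side [240. 399.] top [470. 477.]
```

send_rows --series '[{"dx": 0.1,"dy": 0.4,"dz": -0.8,"wx": 0,"wy": 0,"wz": -0.003,"fingers": 70},{"dx": 0.2,"dy": 0.1,"dz": -1,"wx": 0,"wy": 0,"wz": 0,"fingers": 70},{"dx": 0.2,"dy": 0.1,"dz": -1,"wx": 0,"wy": 0,"wz": 0,"fingers": 70},{"dx": 0.2,"dy": 0.1,"dz": -1,"wx": 0,"wy": 0,"wz": 0,"fingers": 70},{"dx": 0,"dy": 0,"dz": 0,"wx": 0,"wy": 0,"wz": 0,"fingers": 70}]'

```text
t: 13.78
tool_pos: [0.5802, 0.1445, 0.0862]
orientation: [-2.794, -0.632, -0.959]
force: [-0.8, 0.4, -0.6]
opening: 0.0673
```

```bash
python3 -c "
from h import *
s,M=st();g=s['tool_pos']-.057*M[:,2]
d=g-[.5565,.1353,0];print('grasp',g,'local',d[0]*.907+d[1]*.421,-d[0]*.421+d[1]*.907)
"
```

```text
t 13.78 pos [0.5802 0.1445 0.0862] zax [ 0.56   0.244 -0.792] jawyaw -1.133 F [-0.8  0.4 -0.6] op 0.0673 q [-0.03 -0.45  2.34  0.42  0.68  0.85]
grasp [0.54831096 0.13053969 0.13136687] local -0.00943154863107167 -0.0008700208970648196
```

send_rows --series '[{"dx": 0,"dy": 0.05,"dz": -1,"wx": 0,"wy": 0,"wz": 0,"fingers": 70},{"dx": 0,"dy": 0,"dz": -1,"wx": 0,"wy": 0,"wz": 0,"fingers": 70},{"dx": 0,"dy": 0,"dz": -1,"wx": 0,"wy": 0,"wz": 0,"fingers": 70},{"dx": 0,"dy": 0,"dz": -0.7,"wx": 0,"wy": 0,"wz": 0,"fingers": 70},{"dx": 0,"dy": 0,"dz": 0,"wx": 0,"wy": 0,"wz": 0,"fingers": 70}]'

```text
t: 14.2
tool_pos: [0.5817, 0.1452, 0.0494]
orientation: [-2.792, -0.632, -0.965]
force: [-0.1, 0.2, -0.2]
opening: 0.0675
```

```bash
python3 -c "
from h import *
s,M=st();g=s['tool_pos']-.057*M[:,2]
d=g-[.5565,.1353,0];print('grasp',g,'local',d[0]*.907+d[1]*.421,-d[0]*.421+d[1]*.907)
snap('17')
crop('pics/side17.png','pics/s17.png',250,130,100,110,7)
crop('pics/top17.png','pics/t17.png',220,200,100,90,7)
"
```

```text
t 14.2 pos [0.5817 0.1452 0.0494] zax [ 0.563  0.244 -0.789] jawyaw -1.133 F [-0.1  0.2 -0.2] op 0.0675 q [-0.02 -0.37  2.36  0.48  0.59  0.78]
grasp [0.54956372 0.13130427 0.09438093] local -0.007973408650920498 -0.0007039552213751886
```

View pics/s17.png

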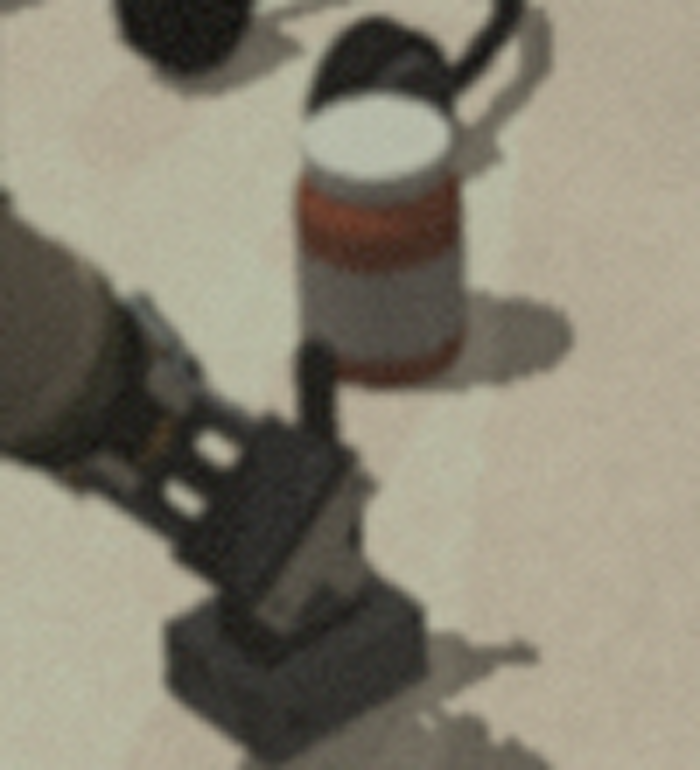

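View pics/t17.png

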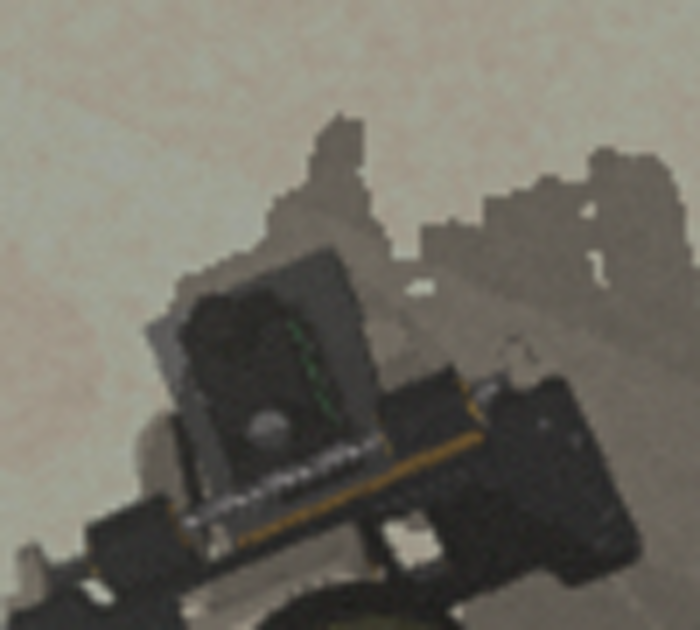

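send_rows --series '[{"dx": 0,"dy": 0,"dz": 0,"wx": 0,"wy": 0,"wz": 0,"fingers": 130},{"dx": 0,"dy": 0,"dz": 0,"wx": 0,"wy": 0,"wz": 0,"fingers": 200},{"dx": 0,"dy": 0,"dz": 0,"wx": 0,"wy": 0,"wz": 0,"fingers": 255},{"dx": 0,"dy": 0,"dz": 0,"wx": 0,"wy": 0,"wz": 0,"fingers": 255},{"dx": 0,"dy": 0,"dz": 0,"wx": 0,"wy": 0,"wz": 0,"fingers": 255},{"dx": 0,"dy": 0,"dz": 0,"wx": 0,"wy": 0,"wz": 0,"fingers": 255}]' --newtons 35

```text
t: 14.8
tool_pos: [0.5839, 0.1455, 0.0539]
orientation: [-2.79, -0.632, -0.972]
force: [-1.6, 4.5, -2.0]
opening: 0.0346
```

```bash
python3 -c "
from h import *
s,M=st()
"
```

```text
t 14.8 pos [0.5839 0.1455 0.0539] zax [ 0.567  0.245 -0.787] jawyaw -1.133 F [-1.6  4.5 -2. ] op 0.0346 q [-0.02 -0.38  2.36  0.48  0.59  0.78]
```

send_rows --series '[{"dx": -0.05,"dy": 0,"dz": 0.6,"wx": 0,"wy": 0,"wz": 0,"fingers": 255},{"dx": -0.05,"dy": 0,"dz": 0.8,"wx": 0,"wy": 0,"wz": 0,"fingers": 255},{"dx": -0.05,"dy": 0,"dz": 1,"wx": 0,"wy": 0,"wz": 0,"fingers": 255},{"dx": 0,"dy": 0,"dz": 1,"wx": 0,"wy": 0,"wz": 0,"fingers": 255},{"dx": 0,"dy": 0,"dz": 1,"wx": 0,"wy": 0,"wz": 0,"fingers": 255},{"dx": 0,"dy": 0,"dz": 1,"wx": 0,"wy": 0,"wz": 0,"fingers": 255},{"dx": 0,"dy": 0,"dz": 1,"wx": 0,"wy": 0,"wz": 0,"fingers": 255},{"dx": 0,"dy": 0,"dz": 0,"wx": 0,"wy": 0,"wz": 0,"fingers": 255}]'

```text
t: 15.47
tool_pos: [0.5775, 0.1464, 0.1174]
orientation: [-2.792, -0.63, -0.958]
force: [1.1, 0.4, -2.6]
opening: 0.0338
```

```bash
python3 -c "
from h import *
s,M=st()
snap('18')
crop('pics/side18.png','pics/s18.png',230,120,110,120,6)
"
```

```text
t 15.47 pos [0.5775 0.1464 0.1174] zax [ 0.559  0.246 -0.792] jawyaw -1.133 F [ 1.1  0.4 -2.6] op 0.0338 q [-0.02 -0.51  2.32  0.38  0.76  0.9 ]
```

View pics/s18.png

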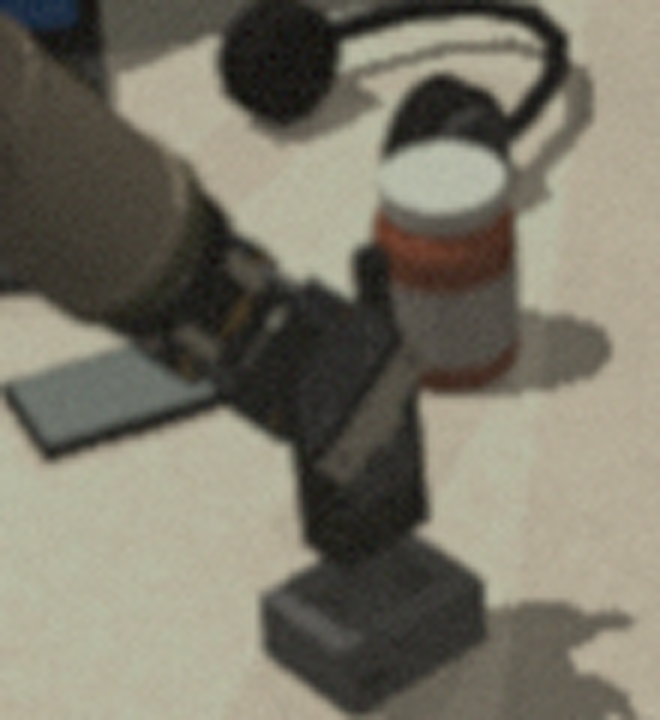

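send_rows --series '[{"dx": 0.2,"dy": 0,"dz": 1.5,"wx": 0,"wy": 0,"wz": 0,"fingers": 255},{"dx": 0.2,"dy": 0,"dz": 1.5,"wx": 0,"wy": 0,"wz": 0,"fingers": 255},{"dx": 0.1,"dy": 0,"dz": 1.5,"wx": -0.016,"wy": 0.035,"wz": 0,"fingers": 255},{"dx": 0.1,"dy": 0,"dz": 1.5,"wx": -0.02,"wy": 0.045,"wz": 0,"fingers": 255},{"dx": 0,"dy": 0,"dz": 1.5,"wx": -0.02,"wy": 0.045,"wz": 0,"fingers": 255},{"dx": 0,"dy": 0,"dz": 1.5,"wx": -0.02,"wy": 0.045,"wz": 0,"fingers": 255},{"dx": 0,"dy": 0,"dz": 1.5,"wx": -0.02,"wy": 0.045,"wz": 0,"fingers": 255},{"dx": 0,"dy": 0,"dz": 1,"wx": -0.02,"wy": 0.045,"wz": 0,"fingers": 255},{"dx": 0,"dy": 0,"dz": 0,"wx": 0,"wy": 0,"wz": 0,"fingers": 255}]'

```text
t: 16.32
tool_pos: [0.5744, 0.1448, 0.22]
orientation: [-2.959, -0.659, -0.507]
force: [1.7, 0.7, -2.8]
opening: 0.0335
```

```bash
python3 -c "
from h import *
s,M=st()
snap('19')
crop('pics/side19.png','pics/s19.png',220,80,120,120,6)
"
```

```text
t 16.32 pos [0.5744 0.1448 0.22  ] zax [ 0.303  0.136 -0.943] jawyaw -1.133 F [ 1.7  0.7 -2.8] op 0.0335 q [ 0.08 -0.27  1.84  0.12  1.26  1.2 ]
```

View pics/s19.png

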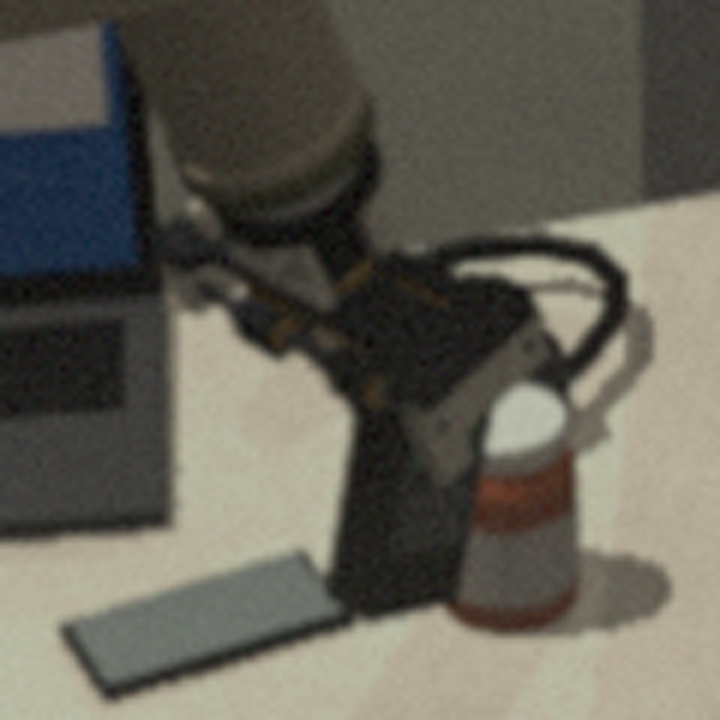

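send_rows --series '[{"dx": 0,"dy": 0,"dz": 0.1,"wx": -0.024,"wy": 0.053,"wz": 0,"fingers": 255},{"dx": 0,"dy": 0,"dz": 0.1,"wx": -0.024,"wy": 0.053,"wz": 0,"fingers": 255},{"dx": 0,"dy": 0,"dz": 0.1,"wx": -0.024,"wy": 0.053,"wz": 0,"fingers": 255},{"dx": 0,"dy": 0,"dz": 0.1,"wx": -0.024,"wy": 0.053,"wz": 0,"fingers": 255},{"dx": 0,"dy": 0,"dz": 0.1,"wx": -0.024,"wy": 0.053,"wz": 0,"fingers": 255},{"dx": 0,"dy": 0,"dz": 0.1,"wx": -0.024,"wy": 0.053,"wz": 0,"fingers": 255},{"dx": 0,"dy": 0,"dz": 0.1,"wx": -0.024,"wy": 0.053,"wz": 0,"fingers": 255},{"dx": 0,"dy": 0,"dz": 0,"wx": -0.024,"wy": 0.053,"wz": 0,"fingers": 255},{"dx": 0,"dy": 0,"dz": 0,"wx": 0,"wy": 0,"wz": 0,"fingers": 255},{"dx": 0,"dy": 0,"dz": 0,"wx": 0,"wy": 0,"wz": 0,"fingers": 255}]'

```text
t: 17.25
tool_pos: [0.5588, 0.1423, 0.1991]
orientation: [3.037, 0.677, -0.255]
force: [0.2, -0.3, -2.7]
opening: 0.0335
```

```bash
python3 -c "
from h import *
s,M=st()
snap('20')
crop('pics/side20.png','pics/s20.png',220,80,130,120,6)
crop('pics/top20.png','pics/t20.png',190,150,120,120,6)
"
```

```text
t 17.25 pos [0.5588 0.1423 0.1991] zax [-0.155 -0.055 -0.986] jawyaw -1.133 F [ 0.2 -0.3 -2.7] op 0.0335 q [ 0.18  0.25  1.33 -0.03  1.73  1.31]
```

View pics/s20.png

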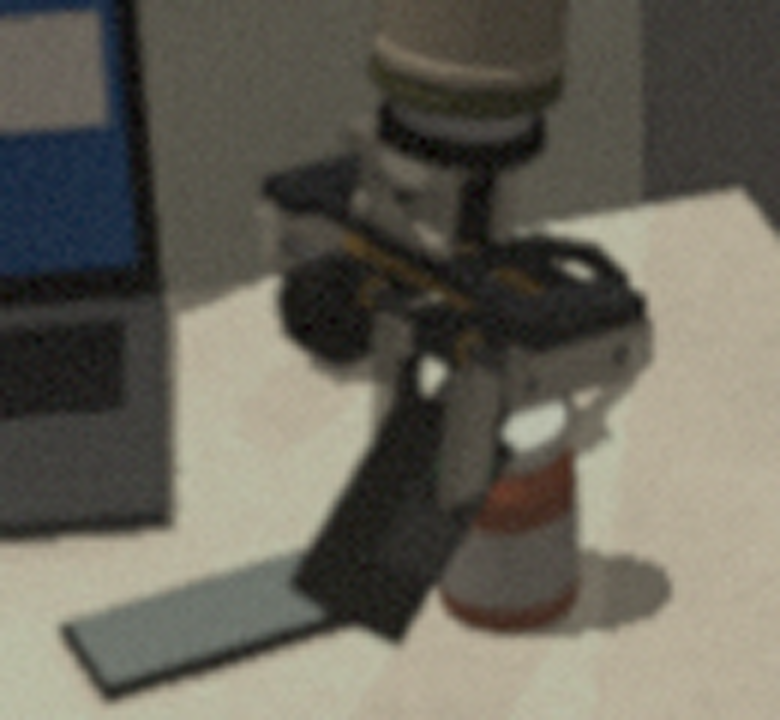

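View pics/t20.png

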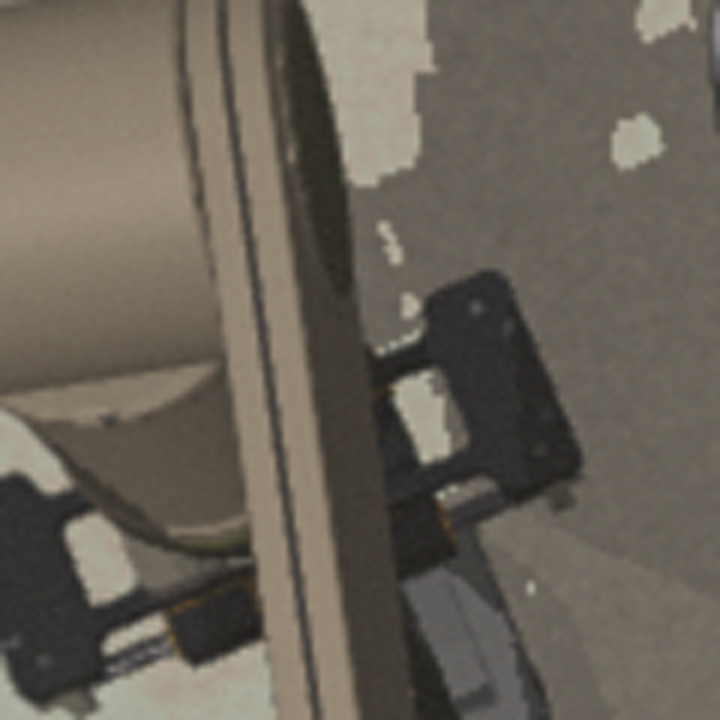

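send_rows --series '[{"dx": 0,"dy": 0,"dz": 0.7,"wx": 0,"wy": 0,"wz": -0.09,"fingers": 255},{"dx": 0,"dy": 0,"dz": 0.7,"wx": 0,"wy": 0,"wz": -0.09,"fingers": 255},{"dx": 0,"dy": 0,"dz": 0.7,"wx": 0,"wy": 0,"wz": -0.09,"fingers": 255},{"dx": 0,"dy": 0,"dz": 0.3,"wx": 0,"wy": 0,"wz": -0.09,"fingers": 255},{"dx": 0,"dy": 0,"dz": 0,"wx": 0,"wy": 0,"wz": -0.09,"fingers": 255},{"dx": 0,"dy": 0,"dz": 0,"wx": 0,"wy": 0,"wz": -0.09,"fingers": 255},{"dx": 0,"dy": 0,"dz": 0,"wx": 0,"wy": 0,"wz": 0,"fingers": 255}]'

```text
t: 17.93
tool_pos: [0.5554, 0.141, 0.2275]
orientation: [-3.095, 0.196, 0.227]
force: [-0.3, 0.2, -2.7]
opening: 0.0338
```

```bash
python3 -c "
from h import *
s,M=st()
snap('21')
crop('pics/side21.png','pics/s21.png',220,80,130,120,6)
crop('pics/top21.png','pics/t21.png',190,150,120,120,6)
"
```

```text
t 17.93 pos [0.5554 0.141  0.2275] zax [-0.143  0.041 -0.989] jawyaw -1.699 F [-0.3  0.2 -2.7] op 0.0338 q [0.12 0.19 1.34 0.06 1.75 1.82]
```

View pics/s21.png

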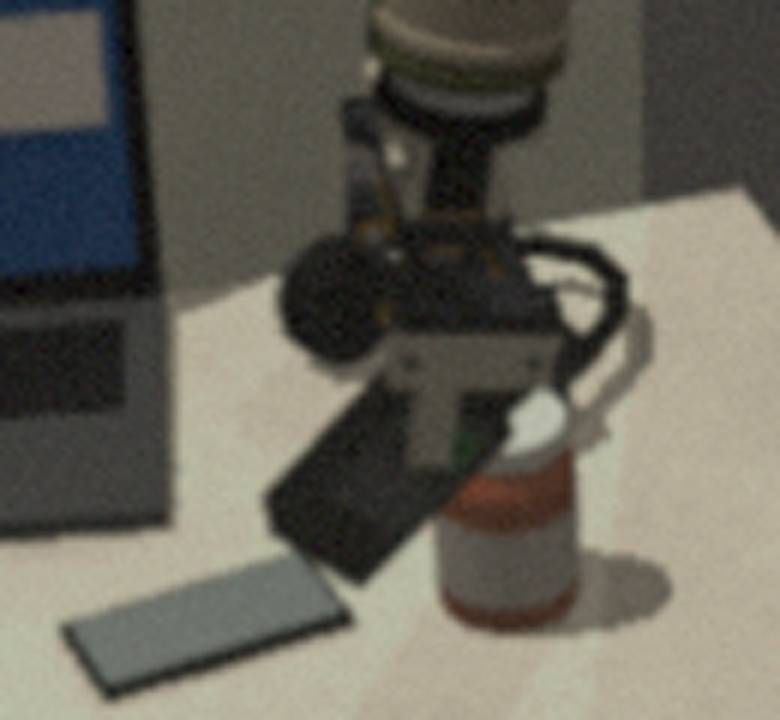

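View pics/t21.png

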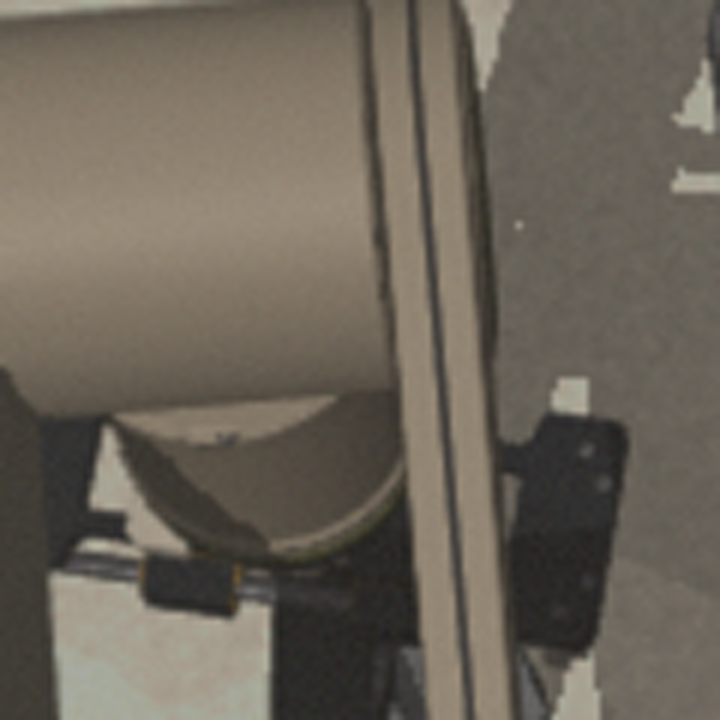

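```bash
cat > pred.py <<'E'
from h import *
s,M=st();p=s['tool_pos']
# at grasp: tool tilt 38deg state
Mg=R.from_rotvec([-2.79,-.632,-.972]).as_matrix(); pg=np.array([.5839,.1455,.0539])
Rr=R.from_euler('z',.435).as_matrix(); mid=np.array([.5565,.1353,.067])
A=M@Mg.T; 
f=lambda L: p+A@(mid+Rr@np.array(L)-pg)
print('mid',f([0,0,0]),'lean',np.degrees(np.arccos((A@[0,0,1])[2])))
for nm,L in (('foot',[.018,0,.055]),('anttop',[.018,0,.105]),('anttop+x',[.027,0,.1]),('anttop-x',[.009,0,.1]),('b1',[.029,-.017,-.055]),('b2',[-.029,-.017,-.055]),('t1',[.029,-.017,.055]),('t2',[-.029,-.017,.055])):
    print(nm,f(L).round(3),((proj('side',f(L))[0]-[220,80]+.5)*6).round(),((proj('top',f(L))[0]-[190,150]+.5)*6).round())
E
python3 pred.py
```

```text
t 18.03 pos [0.5553 0.1412 0.2275] zax [-0.144  0.04  -0.989] jawyaw -1.691 F [ 0.3  0.2 -1.9] op 0.0339 q [0.12 0.19 1.34 0.06 1.75 1.81]
mid [0.54513123 0.14382055 0.25771611] lean 46.6906737704691
foot [0.597 0.136 0.282] [488. 400.] [352. 470.]
anttop [0.633 0.129 0.317] [565. 328.] [361. 348.]
anttop+x [0.635 0.129 0.307] [571. 346.] [365. 345.]
anttop-x [0.623 0.131 0.32 ] [543. 325.] [355. 376.]
b1 [0.523 0.132 0.198] [346. 586.] [386. 705.]
b2 [0.484 0.136 0.24 ] [255. 524.] [354. 814.]
t1 [0.602 0.118 0.274] [511. 433.] [408. 459.]
t2 [0.562 0.122 0.316] [420. 367.] [375. 565.]
```

```bash
python3 -c "
from h import *
im=cv2.imread('pics/side21.png')[120:160,285:335]
im=cv2.convertScaleAbs(im,alpha=2.2,beta=0)
cv2.imwrite('pics/s21b.png',cv2.resize(im,None,fx=14,fy=14,interpolation=cv2.INTER_CUBIC))
"
```

```text
(no output)
```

View pics/s21b.png

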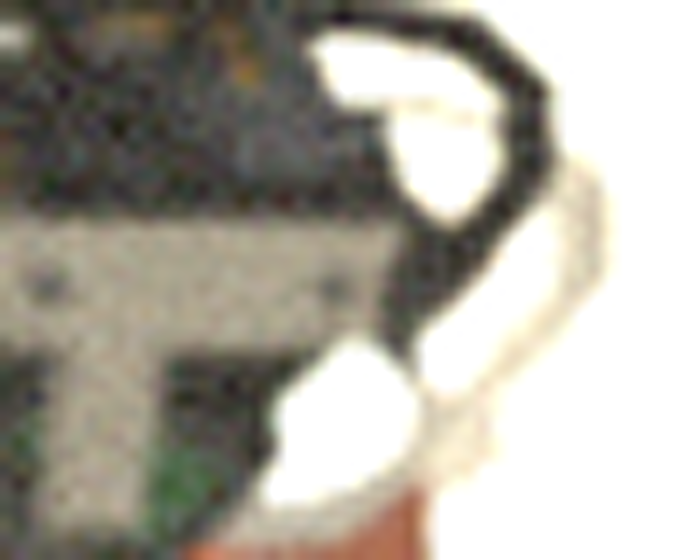

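send_rows --series '[{"dx": 0,"dy": 0,"dz": 0,"wx": 0,"wy": 0,"wz": -0.08,"fingers": 255},{"dx": 0,"dy": 0,"dz": 0,"wx": 0,"wy": 0,"wz": -0.08,"fingers": 255},{"dx": 0,"dy": 0,"dz": 0,"wx": 0,"wy": 0,"wz": -0.08,"fingers": 255},{"dx": 0,"dy": 0,"dz": 0,"wx": 0,"wy": 0,"wz": -0.08,"fingers": 255},{"dx": 0,"dy": 0,"dz": 0,"wx": 0,"wy": 0,"wz": -0.08,"fingers": 255},{"dx": 0,"dy": 0,"dz": 0,"wx": 0,"wy": 0,"wz": -0.08,"fingers": 255},{"dx": 0,"dy": 0,"dz": 0,"wx": 0,"wy": 0,"wz": -0.08,"fingers": 255},{"dx": 0,"dy": 0,"dz": 0,"wx": 0,"wy": 0,"wz": 0,"fingers": 255},{"dx": 0,"dy": 0,"dz": 0,"wx": 0,"wy": 0,"wz": 0,"fingers": 255}]'

```text
t: 18.78
tool_pos: [0.553, 0.1422, 0.2279]
orientation: [-2.892, 1.008, 0.192]
force: [0.4, 0.4, -3.2]
opening: 0.0338
```

```bash
python3 -c "
from h import *
snap('22')
im=cv2.imread('pics/side22.png')[80:200,220:350]
im=cv2.convertScaleAbs(im,alpha=1.8,beta=0)
cv2.imwrite('pics/s22.png',cv2.resize(im,None,fx=6,fy=6,interpolation=cv2.INTER_CUBIC))
"; python3 pred.py
```

```text
t 18.88 pos [0.5532 0.1423 0.2279] zax [-0.094  0.11  -0.989] jawyaw -2.244 F [-0.6  0.1 -3.4] op 0.0337 q [0.08 0.12 1.42 0.12 1.69 2.33]
mid [0.54560475 0.14986511 0.25806648] lean 46.36487829876135
foot [0.585 0.116 0.283] [476. 426.] [410. 507.]
anttop [0.612 0.092 0.318] [547. 378.] [475. 414.]
anttop+x [0.614 0.09  0.308] [554. 397.] [482. 411.]
anttop-x [0.604 0.098 0.321] [526. 368.] [454. 436.]
b1 [0.521 0.151 0.198] [331. 564.] [331. 709.]
b2 [0.489 0.175 0.24 ] [246. 476.] [240. 795.]
t1 [0.58  0.098 0.274] [478. 465.] [465. 525.]
t2 [0.548 0.122 0.316] [390. 372.] [373. 608.]
```

View pics/s22.png

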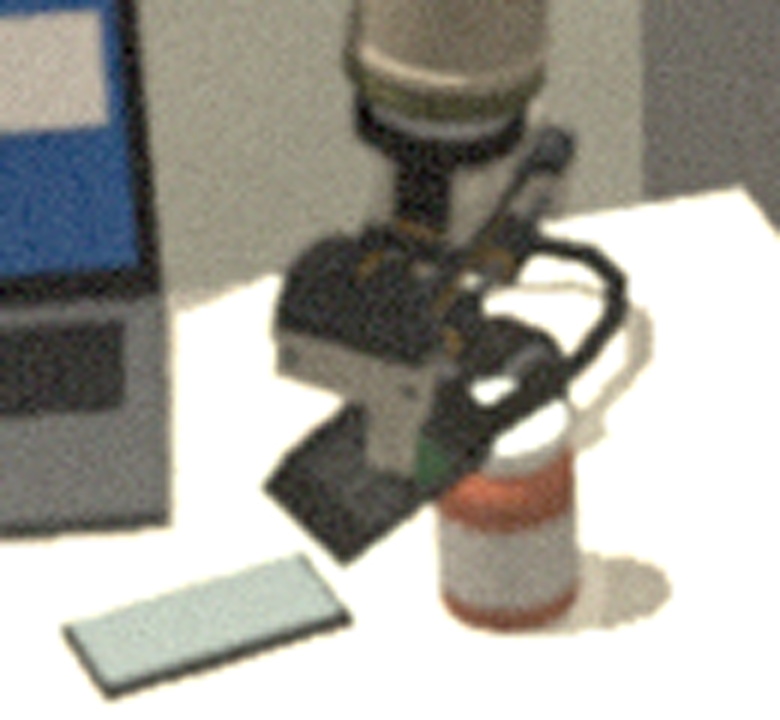

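```bash
python3 -c "
from h import *
s,M=st();print(s['dq'].round(4))
print(robot.close_job())
"
```

```text
t 18.88 pos [0.5532 0.1423 0.2279] zax [-0.094  0.11  -0.989] jawyaw -2.244 F [-0.6  0.1 -3.4] op 0.0337 q [0.08 0.12 1.42 0.12 1.69 2.33]
[ 0.0006  0.0065 -0.0082  0.0001  0.0017  0.0142]
the job is handed in; nothing more can be done
None
```

I moved the antenna from the block onto the spigot and pushed it down to a hard stop at the expected height, with about 23 N. I then let go, gripped the radio by its broad faces, drew it out of the charger and leaned it over. I handed the job in at 18.9 s, still gripping the radio; it gives no verdict.

Last checks before handing in:
- **Slant and height:** the radio leans about 46° with the antenna end up, and its middle is about 0.26 m above the desk. Both are worked out from the tool pose and the earlier grasp. The radio's bottom corners in the last side picture lie within about 3 px of this.
- **Grip:** the opening was 33.7 mm, close to the radio's 34 mm thickness. The wrist carried roughly the weight of the radio, and the joints were almost still.
- **Antenna:** the last side picture shows it home, with its tip about 2 px from the predicted place, in line with the general picture offset. The camera view of it was partly blocked in the earlier pictures, so I turned the radio about the vertical to see it.
- **Bystanders:** I saw none touched or moved in the pictures, but I did not measure their positions again at the end.

**Disagreement found:** the reported tool point lay about 38 mm further along the fingers than the real tips. The pictures showed this, and the fingers shut on air above the antenna on the first try. I corrected for it in every later move.

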